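# Tidy the spice tins off the hob into two stacking trays

## Task

Clear the spice tins off the hob: stand exactly three of them, any three, in the lower stacking tray, one to a compartment, so that one compartment stays free. Then lift the upper tray by its wooden grip and lower it onto the lower tray until all four corner lugs have dropped fully into the sockets, and only after that stand every remaining tin in the upper tray, one to a compartment, all upright. Leave the salt pot, garlic and pepper mill where they are.

Things in the scene. Friction and masses are not known exactly. Their poses are not given: they have to be found in the camera images.
- lower_tray: Grey-green stacking tray, fixed to the worktop, 154 x 154 mm over four dark corner posts 20 mm square, 70 mm high, centred at x, y = +-67 mm; in each post's top a socket 14 mm square, 16 mm deep. Floor 6 mm thick, walls 22 mm high, ribs 14 mm wide and 20 mm high make four compartments 54 mm square inside. Origin: middle of underside, z up, x and y along the sides.
- upper_tray: Matching loose tray, 350 g, 154 x 154 mm, standing on four round lugs (10 mm thick, 6 at the tip, 14 mm long) at x, y = +-67 mm. Origin: middle, level with the lug tips. Above it: underside 14 mm, floor 20, walls 36, ribs 34; on the rib along x an 8 mm plate with the grip bar. Compartments 54 mm square. Fits the lower tray at any quarter turn; seated, its origin is 56 mm above the lower's.
- upper_grip (a point): Middle of the upper tray's wooden grip bar, 71 mm above the tray's origin and above its centre of mass. The bar lies along the tray's x axis, 76 mm long, 14 mm wide (y), 18 mm tall; beside it, fingers that stand along the bar have room.
- cabinet_corner (a point): Lower front left corner of the wall cabinet, fixed; its front runs from here to the right (-y) and the cabinet fills all that is farther (+x) and higher. Keep wrist and arm out from under it.
- hob: Black glass hob, fixed, yaw 0, glass 6.5 mm high; origin: middle. Four pan supports at (x, y) = (-122, 0), (135, 0), (-20, 158), (-20, -158) mm, each a cross of 8 mm prongs along x and y that end 91 mm from its middle, 55 mm high. Four knobs 37 mm across, 36 mm high, at x = -209, y = -175, -123, 127, 181 mm.
- lower_cell0 (a point): Middle of the floor of the lower tray's compartment on its +x +y side (34 mm from the middle in x and y, 6 mm above the tray's origin).
- lower_cell1 (a point): Middle of the floor of the lower tray's compartment on its +x -y side (34 mm from the middle in x and y, 6 mm above the tray's origin).
- lower_cell2 (a point): Middle of the floor of the lower tray's compartment on its -x +y side (34 mm from the middle in x and y, 6 mm above the tray's origin).
- lower_cell3 (a point): Middle of the floor of the lower tray's compartment on its -x -y side (34 mm from the middle in x and y, 6 mm above the tray's origin).
- upper_cell0 (a point): Middle of the floor of the upper tray's compartment on its +x +y side (34 mm from the middle in x and y, 20 mm above the tray's origin).
- upper_cell1 (a point): Middle of the floor of the upper tray's compartment on its +x -y side (34 mm from the middle in x and y, 20 mm above the tray's origin).
- upper_cell2 (a point): Middle of the floor of the upper tray's compartment on its -x +y side (34 mm from the middle in x and y, 20 mm above the tray's origin).
- upper_cell3 (a point): Middle of the floor of the upper tray's compartment on its -x -y side (34 mm from the middle in x and y, 20 mm above the tray's origin).
- tin_green: Round aluminium spice tin with green cap and green band, 42 mm across, 56 mm high, 90 g. Origin: middle of its underside, z up. Starts upright on the hob's glass between the pan supports; may be absent.
- tin_yellow: Round aluminium spice tin with yellow cap and yellow band, 42 mm across, 56 mm high, 90 g. Origin: middle of its underside, z up. Starts upright on the hob's glass between the pan supports; may be absent.
- tin_red: Round aluminium spice tin with red cap and red band, 42 mm across, 56 mm high, 90 g. Origin: middle of its underside, z up. Starts upright on the hob's glass between the pan supports; may be absent.
- tin_blue: Round aluminium spice tin with blue cap and blue band, 42 mm across, 56 mm high, 90 g. Origin: middle of its underside, z up. Starts upright on the hob's glass between the pan supports; may be absent.
- tin_white: Round aluminium spice tin with white cap and white band, 42 mm across, 56 mm high, 90 g. Origin: middle of its underside, z up. Starts upright on the hob's glass between the pan supports; may be absent.
- tin_orange: Round aluminium spice tin with orange cap and orange band, 42 mm across, 56 mm high, 90 g. Origin: middle of its underside, z up. Starts upright on the hob's glass between the pan supports; may be absent.
- salt_pot: Round wooden salt pot, 92 mm across, 70 mm high, to be left alone; origin under its middle.
- garlic: Garlic bulb, 56 mm, to be left alone; origin under its middle.
- pepper_mill: Wooden pepper mill, 58 mm across, 150 mm high, to be left alone; origin under its middle.

How it is judged (in metres and radians):
On the way, in this order (a step that is already met when the one before it is completed fails the run):
1. exactly three tins stand in the lower tray, each in its own compartment (((not (distance between any of tin_green, tin_yellow, tin_red, tin_blue, tin_white, tin_orange and lower_cell0 below 0.014 m) and distance between any of tin_green, tin_yellow, tin_red, tin_blue, tin_white, tin_orange and lower_cell1 below 0.014 m and distance between any of tin_green, tin_yellow, tin_red, tin_blue, tin_white, tin_orange and lower_cell2 below 0.014 m and distance between any of tin_green, tin_yellow, tin_red, tin_blue, tin_white, tin_orange and lower_cell3 below 0.014 m) or (distance between any of tin_green, tin_yellow, tin_red, tin_blue, tin_white, tin_orange and lower_cell0 below 0.014 m and not (distance between any of tin_green, tin_yellow, tin_red, tin_blue, tin_white, tin_orange and lower_cell1 below 0.014 m) and distance between any of tin_green, tin_yellow, tin_red, tin_blue, tin_white, tin_orange and lower_cell2 below 0.014 m and distance between any of tin_green, tin_yellow, tin_red, tin_blue, tin_white, tin_orange and lower_cell3 below 0.014 m) or (distance between any of tin_green, tin_yellow, tin_red, tin_blue, tin_white, tin_orange and lower_cell0 below 0.014 m and distance between any of tin_green, tin_yellow, tin_red, tin_blue, tin_white, tin_orange and lower_cell1 below 0.014 m and not (distance between any of tin_green, tin_yellow, tin_red, tin_blue, tin_white, tin_orange and lower_cell2 below 0.014 m) and distance between any of tin_green, tin_yellow, tin_red, tin_blue, tin_white, tin_orange and lower_cell3 below 0.014 m) or (distance between any of tin_green, tin_yellow, tin_red, tin_blue, tin_white, tin_orange and lower_cell0 below 0.014 m and distance between any of tin_green, tin_yellow, tin_red, tin_blue, tin_white, tin_orange and lower_cell1 below 0.014 m and distance between any of tin_green, tin_yellow, tin_red, tin_blue, tin_white, tin_orange and lower_cell2 below 0.014 m and not (distance between any of tin_green, tin_yellow, tin_red, tin_blue, tin_white, tin_orange and lower_cell3 below 0.014 m)))), for 0.2 s.
2. the upper tray sits on the lower one with its four lugs fully in the sockets (horizontal distance between upper_tray and lower_tray below 0.006 m and z of upper_tray in the frame of lower_tray between 0.053 and 0.059 m and angle between upper_tray's own z axis and vertical below 0.03 rad), for 0.2 s.
3. every tin stands in a compartment of one of the trays ((distance between tin_green and lower_cell0 below 0.014 m or distance between tin_green and lower_cell1 below 0.014 m or distance between tin_green and lower_cell2 below 0.014 m or distance between tin_green and lower_cell3 below 0.014 m or distance between tin_green and upper_cell0 below 0.014 m or distance between tin_green and upper_cell1 below 0.014 m or distance between tin_green and upper_cell2 below 0.014 m or distance between tin_green and upper_cell3 below 0.014 m) and (distance between tin_yellow and lower_cell0 below 0.014 m or distance between tin_yellow and lower_cell1 below 0.014 m or distance between tin_yellow and lower_cell2 below 0.014 m or distance between tin_yellow and lower_cell3 below 0.014 m or distance between tin_yellow and upper_cell0 below 0.014 m or distance between tin_yellow and upper_cell1 below 0.014 m or distance between tin_yellow and upper_cell2 below 0.014 m or distance between tin_yellow and upper_cell3 below 0.014 m) and (distance between tin_red and lower_cell0 below 0.014 m or distance between tin_red and lower_cell1 below 0.014 m or distance between tin_red and lower_cell2 below 0.014 m or distance between tin_red and lower_cell3 below 0.014 m or distance between tin_red and upper_cell0 below 0.014 m or distance between tin_red and upper_cell1 below 0.014 m or distance between tin_red and upper_cell2 below 0.014 m or distance between tin_red and upper_cell3 below 0.014 m) and (distance between tin_blue and lower_cell0 below 0.014 m or distance between tin_blue and lower_cell1 below 0.014 m or distance between tin_blue and lower_cell2 below 0.014 m or distance between tin_blue and lower_cell3 below 0.014 m or distance between tin_blue and upper_cell0 below 0.014 m or distance between tin_blue and upper_cell1 below 0.014 m or distance between tin_blue and upper_cell2 below 0.014 m or distance between tin_blue and upper_cell3 below 0.014 m) and (distance between tin_white and lower_cell0 below 0.014 m or distance between tin_white and lower_cell1 below 0.014 m or distance between tin_white and lower_cell2 below 0.014 m or distance between tin_white and lower_cell3 below 0.014 m or distance between tin_white and upper_cell0 below 0.014 m or distance between tin_white and upper_cell1 below 0.014 m or distance between tin_white and upper_cell2 below 0.014 m or distance between tin_white and upper_cell3 below 0.014 m) and (distance between tin_orange and lower_cell0 below 0.014 m or distance between tin_orange and lower_cell1 below 0.014 m or distance between tin_orange and lower_cell2 below 0.014 m or distance between tin_orange and lower_cell3 below 0.014 m or distance between tin_orange and upper_cell0 below 0.014 m or distance between tin_orange and upper_cell1 below 0.014 m or distance between tin_orange and upper_cell2 below 0.014 m or distance between tin_orange and upper_cell3 below 0.014 m)), for 0.2 s.
At the end, for the whole second after the job is handed in: Exactly three lower compartments hold a tin, all other tins stand in upper ones (foot within 14 mm of the compartment's middle, tilt under 0.15 rad); upper tray at rest in the sockets: within 6 mm of the lower's middle, origin 53 to 59 mm above it, tilt under 0.03 rad (all of step 2 and all of step 3 and ((not (distance between any of tin_green, tin_yellow, tin_red, tin_blue, tin_white, tin_orange and lower_cell0 below 0.014 m) and distance between any of tin_green, tin_yellow, tin_red, tin_blue, tin_white, tin_orange and lower_cell1 below 0.014 m and distance between any of tin_green, tin_yellow, tin_red, tin_blue, tin_white, tin_orange and lower_cell2 below 0.014 m and distance between any of tin_green, tin_yellow, tin_red, tin_blue, tin_white, tin_orange and lower_cell3 below 0.014 m) or (distance between any of tin_green, tin_yellow, tin_red, tin_blue, tin_white, tin_orange and lower_cell0 below 0.014 m and not (distance between any of tin_green, tin_yellow, tin_red, tin_blue, tin_white, tin_orange and lower_cell1 below 0.014 m) and distance between any of tin_green, tin_yellow, tin_red, tin_blue, tin_white, tin_orange and lower_cell2 below 0.014 m and distance between any of tin_green, tin_yellow, tin_red, tin_blue, tin_white, tin_orange and lower_cell3 below 0.014 m) or (distance between any of tin_green, tin_yellow, tin_red, tin_blue, tin_white, tin_orange and lower_cell0 below 0.014 m and distance between any of tin_green, tin_yellow, tin_red, tin_blue, tin_white, tin_orange and lower_cell1 below 0.014 m and not (distance between any of tin_green, tin_yellow, tin_red, tin_blue, tin_white, tin_orange and lower_cell2 below 0.014 m) and distance between any of tin_green, tin_yellow, tin_red, tin_blue, tin_white, tin_orange and lower_cell3 below 0.014 m) or (distance between any of tin_green, tin_yellow, tin_red, tin_blue, tin_white, tin_orange and lower_cell0 below 0.014 m and distance between any of tin_green, tin_yellow, tin_red, tin_blue, tin_white, tin_orange and lower_cell1 below 0.014 m and distance between any of tin_green, tin_yellow, tin_red, tin_blue, tin_white, tin_orange and lower_cell2 below 0.014 m and not (distance between any of tin_green, tin_yellow, tin_red, tin_blue, tin_white, tin_orange and lower_cell3 below 0.014 m))) and angle between each of tin_green, tin_yellow, tin_red, tin_blue, tin_white, tin_orange's own z axis and vertical below 0.15 rad and linear speed of upper_tray below 0.02 m/s); the robot touches nothing.
It fails at once if the salt pot is moved more than 4 cm (distance of salt_pot from where it was at the start of the episode above 0.04 m).
It fails at once if the garlic is moved more than 4 cm (distance of garlic from where it was at the start of the episode above 0.04 m).
It fails at once if the pepper mill is moved more than 4 cm (distance of pepper_mill from where it was at the start of the episode above 0.04 m).
Of tin_green, tin_yellow, tin_red, tin_blue, tin_white, tin_orange only 4 to 6 are there at a start; the rules pass over those that are not, and their reading is None.
At some moment in a run one of tin_green, tin_yellow, tin_red, tin_blue, tin_white, tin_orange may be knocked a few centimetres aside while the robot is not near it.
Once in a run the grip may slacken for a moment while it holds something.
It also fails if it takes over 210 s, if anything falls off the work surface, if the arm or the gripper's body presses on something with over 40 N, if the wrist force passes 120 N, or if a joint passes its speed limit or range.

## Robot

A 6-joint arm with a two-finger parallel gripper is mounted at the origin on a cart in front of the work surface, level with it; the furniture and walls round the work are solid. World frame = base frame: x ahead of the robot, y to its left, z up, the work surface at z = 0. Lengths are in mm, angles in rad, forces in N, time in s.
With the tool pointing down it reaches from about 325 to 1000 mm from the base axis. Payload 5.1 kg.
Tool frame: the origin (TCP) lies on the centre line of the jaws, within the pads' length; the fingertips stand 14 mm ahead of it and the grasp point (between the pads) lies 5 mm behind it; z points along the fingers, y is the line along which they close (so a half turn about z gives the same grasp; the last joint's range is limited). The gripper opens to 85 mm and grips with 20 to 120 N. Pads are 22 mm wide; open, the fingers measure 114 mm over their backs; the gripper's body (76 mm by 85 mm) begins 54 mm behind the grasp point. The pads swing forward as they close: fully open they stand 13 mm farther back than shut.
Start: joints at [-1.212, 0.124, 1.65, -0, 1.367, -0.083], TCP at [277.886, -587.592, 245.322] pointing down, gripper open.
Joint ranges: [-2.61, 2.61], [-1.02, 2.33], [0.03, 2.71], [-1.35, 4.49], [0.32, 2.68], [-2.91, 2.91]. Speed limits (rad/s): [2.57, 2.57, 3.14, 3.14, 3.14, 3.14].

## Interface

Orientations are given as a rotation vector (axis times angle).
In Python, from cell import sense, grab_frame, camera_info, sign_off gives the robot as it stands.
- The arm moves only by the shell command python3 -m inch 'ROWS'. ROWS is JSON, a list of rows, each a list of 7 numbers: the opening in per cent of the stroke, from 0 (shut) to 100 (fully open), then the shift along the world's x, y, z in units of 25 cm (1.0 is 25 cm), then the turn, a rotation vector about the world's x, y, z in units of 2 pi rad (1.0 is 2 pi rad). In form: [[claw, tx, ty, tz, ax, ay, az], ...]. A call has 1 to 5 rows; each row shifts and turns the commanded pose from where the row before left it; what a row does not reach is not made up. A row lasts 1/8 s, in which the tool goes at most 62.5 mm and 10.7 degrees, less where a joint would pass 70% of its speed; a pose out of reach is approached as far as the arm can. A call with a number of a shift or a turn outside -1 to 1 is refused whole. A call with a gripper value outside its range is refused whole. The fingers move at their own pace and stop on an object; the grip force is fixed at half the most. Time passes only in rows, so rows that do not move let the fingers close. It gives the time, the measured TCP pose, the force, the opening and the grip force at its end, in the units of the state.
- sense(): the state, without advancing time (a new reading comes with each control period).
- grab_frame(name): name is "scene" or "top" or "wrist"; returns the picture (420x560x3 uint8, blue, green, red); there is no depth.
- camera_info(name): a dict with "mtx" (3x3 intrinsics, pixels), "R" (3x3) and "t" (3): a world point X has camera coordinates R X + t. Camera axes: x right, y down, z forward; pixel columns grow to the right and rows downward; lengths in mm; the calibration is good to about 2 mm. The wrist camera is an equidistant fisheye: a pixel r from the principal point sees the ray r / f radians off the axis. A picture is of the moment at which its call begins: read the wrist's pose just before it. camera_info takes no time and is no camera call; for the wrist camera it gives the pose at the moment of the call.
- sign_off(): hands the job in; it is judged then, once.
The state is a dict: "t": time; "joint_positions": joint angles; "dq": joint speeds; "joint_efforts": joint torques, N m; "ee_pos": TCP position; "orientation": TCP orientation; "wrist_force": force on the tool from outside, world axes, zero at the start; "ft_torque": the same for the moment, N m; "opening": finger opening in mm; "finger_force": force on a finger pad.
Only numpy, scipy, OpenCV 4.12 (cv2) and the standard library are available. Lean on these libraries where they do the work, as an engineer would, in place of code of your own. Each camera call takes 0.05 s, during which the arm holds its last target. There are 200 camera calls.

## Working session

There is one attempt and no reset: what is moved stays moved. The work goes in short steps, Python scripts to look and compute and a shell command to move; the robot and the scene stay as the last step left them, time stands still between calls to the robot, and variables do not carry over. Pictures are saved under pics/ and viewed, at most 14 in all, crops included, and the job is handed in when it is done.

```bash
ls; mkdir -p pics; python3 - <<'E'
from cell import *
import cv2
s=sense();print(s)
for n in("top","scene","wrist"):
    c=camera_info(n);print(n,c)
    cv2.imwrite(f"pics/{n}0.png",grab_frame(n))
E
```

```text
pics
{'t': 0.0, 'joint_positions': array([-1.21158037e+00,  1.24495624e-01,  1.65168240e+00, -3.34742057e-05,
        1.36755506e+00, -8.26148434e-02]), 'dq': array([-0.00067543,  0.00159119, -0.00057069,  0.00052603,  0.00100632,
        0.00157778]), 'joint_efforts': array([-2.02827170e-03, -4.23610818e+01, -3.65454876e+01, -1.30478143e-04,
        7.00632329e-03, -6.29430033e-06]), 'ee_pos': array([ 277.68219811, -587.03668906,  244.05419265]), 'orientation': array([-3.06317695e+00, -6.87941632e-01,  5.14159600e-04]), 'wrist_force': array([ 0.96729647, -0.19692759,  0.07208476]), 'ft_torque': array([-0.00873639, -0.05712349, -0.05416642]), 'finger_force': 0.0, 'opening': 85.20345525648074}
top {'mtx': array([[380.31138353,   0.        , 275.29146934],
       [  0.        , 380.31138353, 204.69076383],
       [  0.        ,   0.        ,   1.        ]]), 'R': array([[-0.3532799 , -0.93544353, -0.0117778 ],
       [-0.83320391,  0.32034293, -0.45072347],
       [ 0.42539928, -0.14941824, -0.89258593]]), 't': array([ 115.51514244,  569.1554349 , 1359.52044654])}
scene {'mtx': array([[511.70872925,   0.        , 280.25862144],
       [  0.        , 511.70872925, 210.4939289 ],
       [  0.        ,   0.        ,   1.        ]]), 'R': array([[ 0.47956699, -0.87750225, -0.0023022 ],
       [-0.48685881, -0.26389044, -0.8326646 ],
       [ 0.73005754,  0.4004393 , -0.55377284]]), 't': array([-334.65429821,  476.83562389, 1488.598935  ])}
wrist {'mtx': array([[325.1922621 ,   0.        , 284.15809368],
       [  0.        , 325.1922621 , 206.59152098],
       [  0.        ,   0.        ,   1.        ]]), 'R': array([[ 0.42622457, -0.90461453, -0.00227184],
       [-0.87172086, -0.41139467,  0.2661901 ],
       [-0.24173405, -0.11147635, -0.96391788]]), 't': array([-647.7391794 ,  -33.19228507,  378.79235553])}
```

View pics/top0.png

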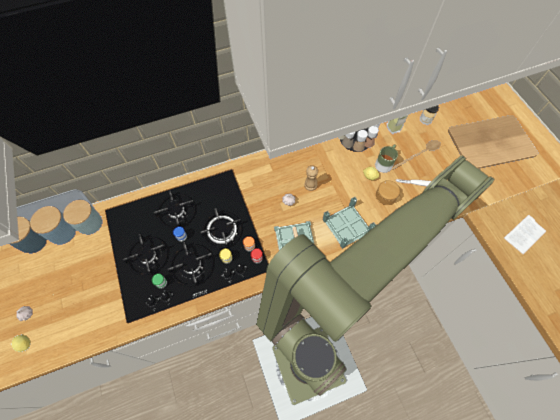

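View pics/scene0.png

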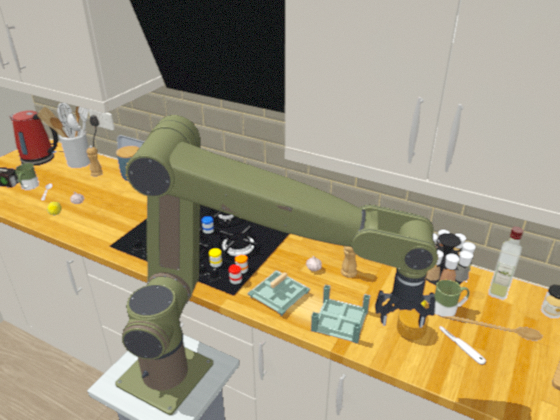

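Top view: tins at blue (180,234), green (159,282), yellow (226,256), orange (249,243), red (257,256); upper tray at about (295,237), partly behind the arm; lower tray (348,223); garlic (290,200); mill (312,178); salt pot (388,192).

```bash
cat > h.py <<'E'
import numpy as np, cv2
from cell import *
def ray(ci,u,v,fish=False):
    K=ci["mtx"];x=(u-K[0,2])/K[0,0];y=(v-K[1,2])/K[1,1]
    if fish:
        r=np.hypot(x,y);s=np.sin(r)/r if r>1e-9 else 1;d=np.array([x*s,y*s,np.cos(r)])
    else: d=np.array([x,y,1.])
    return -ci["R"].T@ci["t"], ci["R"].T@d
def onz(ci,u,v,z,fish=False):
    o,d=ray(ci,u,v,fish);return o+d*(z-o[2])/d[2]
def proj(ci,X,fish=False):
    c=ci["R"]@np.asarray(X,float)+ci["t"];K=ci["mtx"]
    if fish:
        r=np.hypot(c[0],c[1]);th=np.arctan2(r,c[2]);p=c[:2]/r*th
    else: p=c[:2]/c[2]
    return K[0,0]*p[0]+K[0,2],K[1,1]*p[1]+K[1,2]
HUE={"red":[(0,4),(174,180)],"orange":[(6,16)],"yellow":[(24,34)],"green":[(50,75)],"blue":[(105,125)]}
def blobs(im,n,smin=170,vmin=90,amin=8):
    h=cv2.cvtColor(im,cv2.COLOR_BGR2HSV);m=np.zeros(h.shape[:2],np.uint8)
    for a,b in HUE[n]: m|=cv2.inRange(h,(a,smin,vmin),(b,255,255))
    k,l,st,c=cv2.connectedComponentsWithStats(m)
    return [(st[i,4],c[i],st[i,:4]) for i in range(1,k) if st[i,4]>=amin]
E
python3 - <<'E'
from h import *
np.set_printoptions(precision=0,suppress=True)
for cam in("top","scene"):
    ci=camera_info(cam);im=cv2.imread(f"pics/{cam}0.png")
    for n in HUE:
        for a,c,b in sorted(blobs(im,n),key=lambda t:-t[0])[:4]:
            print(cam,n,a,c,b,onz(ci,*c,55))
ci=camera_info("top")
for n,(u,v),z in [("low",(348,223),26),("up",(295,237),34),("garl",(290,200),20),("mill",(312,172),140),("salt",(388,186),70),("hobTL",(107,209),6),("hobTR",(236,173),6),("hobBR",(268,274),6),("hobBL",(132,317),6),("cabcorner",(272,147),500)]: print(n,onz(ci,u,v,z))
w=camera_info("wrist");s=sense();print(-w["R"].T@w["t"]-s["ee_pos"],w["R"][2])
im=cv2.imread("pics/top0.png");cv2.imwrite("pics/c1.png",cv2.resize(im[160:330,95:395],None,fx=2.66,fy=2.66,interpolation=cv2.INTER_CUBIC))
E
```

```text
top red 38 [256. 252.] [251 248  12  10] [444.  36.  55.]
top orange 13 [386. 157.] [383 156   8   3] [ 657. -652.   55.]
top blue 54 [178. 231.] [173 226  11  10] [642. 300.  55.]
scene red 839 [ 32. 138.] [ 14 120  36  40] [ 824. 1551.   55.]
scene red 91 [234. 269.] [228 264  13  10] [440.  46.  55.]
scene red 14 [515. 234.] [512 232   8   5] [1131. -793.   55.]
scene orange 13 [245. 258.] [243 255   5   8] [510.  40.  55.]
scene yellow 126 [ 53. 208.] [ 47 202  14  13] [411. 917.  55.]
scene yellow 103 [214. 252.] [208 248  14   9] [487. 160.  55.]
scene yellow 18 [423. 303.] [421 301   5   6] [ 589. -587.   55.]
scene yellow 14 [215. 262.] [209 260  13   4] [441. 126.  55.]
scene blue 76 [207. 219.] [201 216  12   8] [646. 308.  55.]
low [ 438. -364.   26.]
up [ 456. -135.   34.]
garl [ 627. -181.   20.]
mill [ 658. -287.  140.]
salt [ 517. -581.   70.]
hobTL [876. 569.   6.]
hobTR [849.  -8.   6.]
hobBR [358.  19.   6.]
hobBL [385. 556.   6.]
cabcorner [591. -95. 500.]
[ 61.  30. 128.] [-0. -0. -1.]
```

View pics/c1.png

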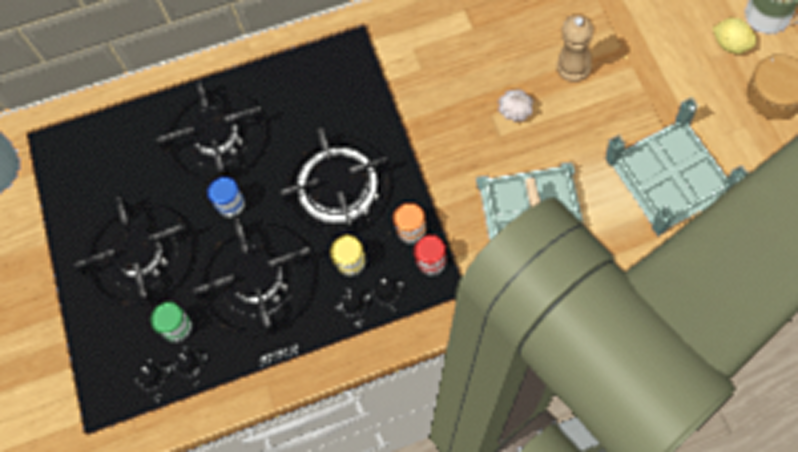

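View pics/wrist0.png

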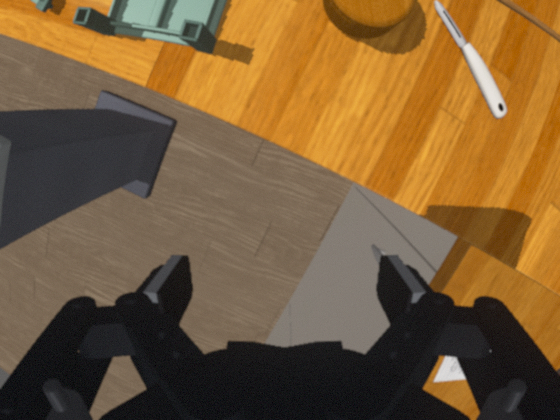

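Crop: five tins seen, no white tin in view so far; the white ring at (340,185) is a pan support's burner. The wrist picture shows the lower tray's edge at top left. I move up between the two trays, tool square to the world, to measure them from close by.

```bash
python3 -m inch '[[100,0.06,0.2,0.1,0,0,-0.012],[100,0.06,0.23,0.1,0,0,-0.012],[100,0.06,0.23,0.1,0,0,-0.012]]' >/dev/null; python3 -m inch '[[100,0.06,0.23,0.04,0,0,-0.012],[100,0.06,0.23,0,0,0,-0.012],[100,0.06,0.23,0,0,0,-0.01],[100,0,0,0,0,0,0],[100,0,0,0,0,0,0]]'
python3 - <<'E'
from h import *
cv2.imwrite("pics/w1.png",grab_frame("wrist"));print(camera_info("wrist"))
cv2.imwrite("pics/t1.png",grab_frame("top"))
E
```

```text
t: 1.15
ee_pos: [366.9, -253.7, 328.7]
orientation: [3.141, 0.004, -0.0]
wrist_force: [-0.7, 0.0, 0.4]
opening: 85.8
finger_force: 0.0
{'mtx': array([[325.1922621 ,   0.        , 284.15809368],
       [  0.        , 325.1922621 , 206.59152098],
       [  0.        ,   0.        ,   1.        ]]), 'R': array([[ 1.95462138e-05, -9.99999918e-01,  4.05260674e-04],
       [-9.63755817e-01,  8.92800640e-05,  2.66785900e-01],
       [-2.66785914e-01, -3.95786987e-04, -9.63755736e-01]]), 't': array([-252.99971583,  296.58103838,  556.0596577 ])}
```

View pics/w1.png

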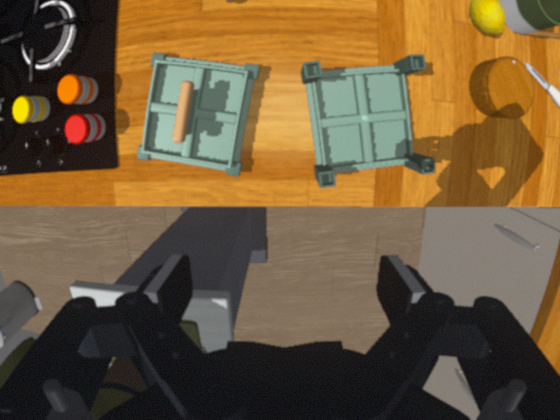

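Wrist view: lower tray post tops near (311,72), (414,65), (325,176), (424,163); upper tray corners near (155,57), (257,69), (143,156), (236,170), wooden bar from (187,84) to (180,141); orange/red/yellow tins at left.

```bash
cat >> h.py <<'E'
def bar(im,ci,z,near=None):
    h=cv2.cvtColor(im,cv2.COLOR_BGR2HSV);return h
E
python3 - <<'E'
from h import *
np.set_printoptions(precision=1,suppress=True)
im=cv2.imread("pics/w1.png");ci={'mtx':np.array([[325.1922621,0,284.158],[0,325.1922621,206.5915],[0,0,1]]),'R':np.array([[1.95e-5,-1,4.05e-4],[-.963756,8.9e-5,.266786],[-.266786,-3.96e-4,-.963756]]),'t':np.array([-252.9997,296.581,556.0597])}
L=[onz(ci,u,v,70,1) for u,v in [(311,72),(414,65),(325,176),(424,163)]]
print("low",*L,"c",np.mean(L,0),"sides",np.linalg.norm(L[0]-L[1]),np.linalg.norm(L[2]-L[3]),np.linalg.norm(L[0]-L[2]),np.linalg.norm(L[1]-L[3]),"diag",np.linalg.norm(L[0]-L[3]),np.linalg.norm(L[1]-L[2]))
U=[onz(ci,u,v,36,1) for u,v in [(155,57),(257,69),(143,156),(236,170)]]
print("up",*U,"c",np.mean(U,0))
h=cv2.cvtColor(im,cv2.COLOR_BGR2HSV);print(h[112,184],h[100,184],h[112,230],h[72,311],h[66,320],h[130,340],h[110,205])
for p in [(187,84),(180,141)]: print("bar",onz(ci,*p,80,1))
for n,p in dict(orange=(68,91),red=(74,129),yellow=(20,110)).items(): print(n,onz(ci,*p,62,1))
cr=[cv2.resize(im[45:190,295:440],None,fx=4,fy=4,interpolation=cv2.INTER_CUBIC)[:,:],]
cv2.imwrite("pics/w1c.png",np.vstack([cv2.resize(im[45:190,130:440],None,fx=2.58,fy=2.58,interpolation=cv2.INTER_CUBIC)]))
E
```

```text
low [ 490.6 -284.4   70. ] [ 508.2 -413.    70. ] [ 365.6 -302.5   70. ] [ 384.7 -431.2   70. ] c [ 437.3 -357.8   70. ] sides 129.86553571465157 130.14675265986597 126.30092321200826 124.81272553696213 diag 181.01780486166726 180.4539612244796
up [525.9 -79.7  36. ] [ 499.5 -218.4   36. ] [390.3 -57.8  36. ] [ 367.7 -189.6   36. ] c [ 445.8 -136.4   36. ]
[ 16 116 185] [ 16 119 219] [ 76  43 129] [63 34 83] [ 20  78 141] [ 76  47 172] [ 71  42 103]
bar [ 478.9 -139.1   80. ]
bar [ 411.1 -128.7   80. ]
orange [492.5  49.1  62. ]
red [437.3  40.3  62. ]
yellow [478.9 153.   62. ]
```

View pics/w1c.png

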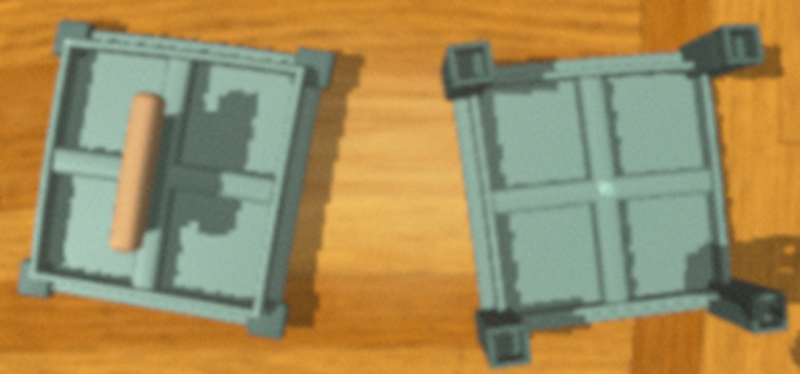

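Clear crop: lower post tops at (470,68), (739,46), (505,343), (769,309); bar centre line from (147,97) to (124,248) in crop pixels. I'll go over to the three near tins now.

```bash
python3 -m inch '[[100,0.02,0.2,0,0,0,0],[100,0.02,0.24,-0.05,0,0,0],[100,0.02,0.24,-0.05,0,0,0],[100,0.02,0.24,-0.05,0,0,0],[100,0.02,0.24,-0.05,0,0,0]]' >/dev/null; python3 -m inch '[[100,0.03,0.22,-0.05,0,0,0],[100,0,0,-0.05,0,0,0],[100,0,0,0,0,0,0]]'
python3 - <<'E'
from h import *
np.set_printoptions(precision=1,suppress=True)
ci={'mtx':np.array([[325.1922621,0,284.158],[0,325.1922621,206.5915],[0,0,1]]),'R':np.array([[1.95e-5,-1,4.05e-4],[-.963756,8.9e-5,.266786],[-.266786,-3.96e-4,-.963756]]),'t':np.array([-252.9997,296.581,556.0597])}
c=lambda u,v:(u/2.58+130,v/2.58+45)
L=[onz(ci,*c(*p),70,1) for p in [(470,68),(739,46),(505,343),(769,309)]]
d=lambda a,b:L[b]-L[a]
print("low",*L,np.mean(L,0),[np.linalg.norm(d(*k)) for k in [(0,1),(2,3),(0,2),(1,3)]],"yaw",np.degrees(np.arctan2(*(d(2,0)+d(3,1))[1::-1])),np.degrees(np.arctan2(*(d(1,0)+d(3,2))[1::-1]))-90)
U=[onz(ci,*c(*p),36,1) for p in [(73,37),(316,68),(37,277),(268,320)]];print("up",*U,np.mean(U,0))
B=[onz(ci,*c(*p),80,1) for p in [(147,95),(124,250)]];print("bar",*B,np.mean(B,0))
A=camera_info("top");S=camera_info("scene")
o1,d1=ray(A,272,147);o2,d2=ray(S,287,167)
k=np.linalg.lstsq(np.c_[d1,-d2],o2-o1,rcond=None)[0];print("cab",o1+k[0]*d1,o2+k[1]*d2)
w=camera_info("wrist");im=grab_frame("wrist");cv2.imwrite("pics/w2.png",im)
np.savez("w2.npz",**w);print(sense()["ee_pos"])
E
```

```text
t: 2.25
ee_pos: [399.2, 90.4, 252.3]
orientation: [3.141, 0.002, -0.005]
wrist_force: [0.1, 0.1, 0.4]
opening: 85.2
finger_force: 0.0
low [ 491.4 -285.8   70. ] [ 511.4 -416.4   70. ] [ 363.2 -303.5   70. ] [ 382.7 -437.3   70. ] [ 437.2 -360.7   70. ] [np.float64(132.1896729307589), np.float64(135.25732281118272), np.float64(129.4239372034318), np.float64(130.43277005424366)] yaw 8.54165172658469 8.493166721503314
up [522.  -84.7  36. ] [ 496.5 -212.6   36. ] [395.2 -60.3  36. ] [ 369.  -186.7   36. ] [ 445.7 -136.1   36. ]
bar [ 481.6 -139.1   80. ] [ 410.1 -126.1   80. ] [ 445.8 -132.6   80. ]
cab [ 627.4 -107.6  445.4] [596.9 -81.2 418.8]
[399.6  90.  253.3]
```

View pics/w2.png

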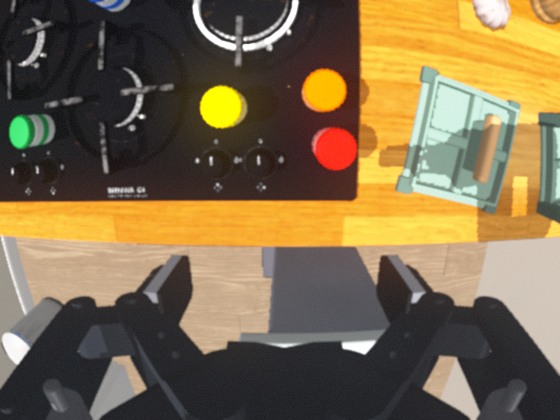

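Wrist view: yellow cap (221,107), orange (324,90), red (334,148), green (22,131) at the edge, blue at the top edge; no white tin. Compute the positions.

```bash
cat >> h.py <<'E'
def caps(im,ci,z=62.5,names=HUE,amin=200):
    out={}
    for n in names:
        bs=sorted(blobs(im,n,140,80,amin),key=lambda t:-t[0])[:2]
        for a,c,b in bs: print(n,a,c.round(),b,onz(ci,*c,z,1).round(1))
E
python3 - <<'E'
from h import *
np.set_printoptions(precision=1,suppress=True)
w=dict(np.load("w2.npz"));im=cv2.imread("pics/w2.png");caps(im,w)
for n,p in dict(yel=(221,107),ora=(324,90),red=(334,148),green=(21,131)).items(): print(n,onz(w,*p,62.5,1))
E
```

```text
red 1887 [337. 143.] [313 106  45  66] [442.4  39.8  62.5]
orange 1808 [299. 145.] [  0   0 378 203] [440.2  77.2  62.5]
orange 456 [501. 204.] [476 187  37  31] [ 380.5 -167.9   62.5]
yellow 2114 [396. 230.] [343 216 127  29] [351.9 -29.3  62.5]
yellow 1521 [518.  32.] [460   2 100  53] [ 590.9 -183.1   62.5]
green 692 [ 21. 131.] [  9 115  25  34] [475.2 418.7  62.5]
yel [478.8 153.1  62.5]
ora [494.8  53.1  62.5]
red [437.8  42.5  62.5]
green [475.7 418.2  62.5]
```

Positions are plausible (red–orange 58 mm apart). Lower tray centre (437,-360), yaw 8.5°. First the red tin: tool yaw 8.5°, fingers part open.

```bash
python3 -m inch '[[65,0.076,-0.095,-0.2,0,0,0.0118],[65,0.076,-0.095,-0.2,0,0,0.0118],[65,0,0,-0.2,0,0,0],[65,0,0,-0.14,0,0,0],[65,0,0,0,0,0,0]]'; python3 -m inch '[[65,0,0,-0.086,0,0,0],[65,0,0,0,0,0,0],[65,0,0,0,0,0,0]]'
```

```text
t: 2.92
ee_pos: [435.5, 42.0, 66.5]
orientation: [-3.133, -0.23, 0.01]
wrist_force: [-0.7, 0.5, 0.2]
opening: 55.0
finger_force: 0.0
t: 3.3
ee_pos: [439.0, 43.4, 49.4]
orientation: [3.133, 0.234, 0.005]
wrist_force: [-0.6, 0.1, -0.6]
opening: 55.8
finger_force: 0.0
```

```bash
python3 -m inch '[[0,0,0,0,0,0,0],[0,0,0,0,0,0,0],[0,0,0,0,0,0,0],[0,0,0,0,0,0,0]]';python3 -m inch '[[0,0,0,0.1,0,0,0],[0,0,0,0.24,0,0,0],[0,0,0,0.2,0,0,0],[0,0,0,0,0,0,0],[0,0,0,0,0,0,0]]'; python3 - <<'E'
from h import *
w=camera_info("wrist");im=grab_frame("wrist");cv2.imwrite("pics/w3.png",im);print(-w["R"].T@w["t"],sense()["ee_pos"]);caps(im,w,62.5)
E
```

```text
t: 3.8
ee_pos: [439.3, 43.7, 49.5]
orientation: [3.132, 0.236, 0.006]
wrist_force: [-0.3, -1.6, 6.5]
opening: 40.1
finger_force: 60.7
t: 4.42
ee_pos: [437.0, 44.0, 181.8]
orientation: [-3.133, -0.236, 0.001]
wrist_force: [0.2, 0.6, -0.6]
opening: 40.4
finger_force: 60.7
[503.63853792  55.31227546 310.05718067] [436.36624021  43.97783398 180.68783754]
red 7369 [284. 286.] [235 239 100  94] [365.3  34.6  62.5]
red 508 [281. 228.] [245 219  76  31] [417.9  44.8  62.5]
orange 1904 [325. 123.] [259   0 101 231] [504.9  24.5  62.5]
orange 1182 [505. 277.] [477 261  54  32] [ 395.1 -191.1   62.5]
yellow 2293 [161. 133.] [134 107  61  55] [480.9 150.4  62.5]
yellow 1656 [348. 222.] [321 201  61  43] [430.3  -8.1  62.5]
```

View pics/w3.png

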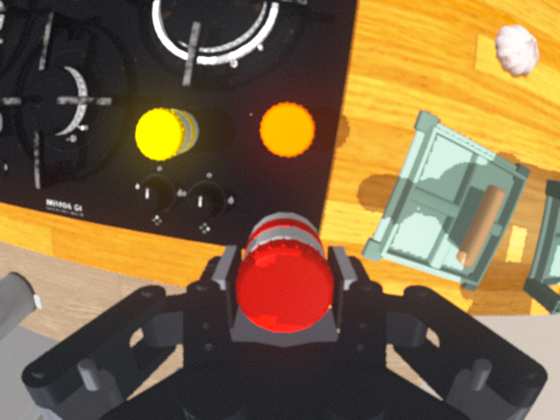

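Red is held firmly; orange cap at (288,130), yellow at (161,133). Carry to compartment 1.

```bash
python3 -m inch '[[0,0.02,-0.2,0,0,0,0],[0,0.02,-0.22,0,0,0,0],[0,0.02,-0.22,0,0,0,0],[0,0.02,-0.22,0,0,0,0]]' >/dev/null; python3 -m inch '[[0,0.02,-0.22,0,0,0,0],[0,0.02,-0.22,0,0,0,0],[0,0.02,-0.22,0,0,0,0],[0,0.02,-0.22,0,0,0,0],[0,0,0,0,0,0,0]]';python3 -m inch '[[0,0,0,0,0,0,0],[0,0,0,0,0,0,0]]'; python3 - <<'E'
from h import *
w=camera_info("wrist");im=grab_frame("wrist");cv2.imwrite("pics/w4.png",im);np.savez("w4.npz",**w);print(sense()["ee_pos"],sense()["orientation"])
E
```

```text
t: 5.6
ee_pos: [476.2, -393.4, 179.1]
orientation: [-3.13, -0.23, 0.005]
wrist_force: [-0.9, 1.0, -1.7]
opening: 40.1
finger_force: 61.1
t: 5.85
ee_pos: [477.2, -389.5, 181.2]
orientation: [-3.131, -0.238, 0.002]
wrist_force: [0.4, 0.6, -0.6]
opening: 40.3
finger_force: 61.1
[ 477.36994582 -389.63750883  181.68397624] [-3.13162065e+00 -2.37920452e-01  1.11775196e-03]
```

View pics/w4.png

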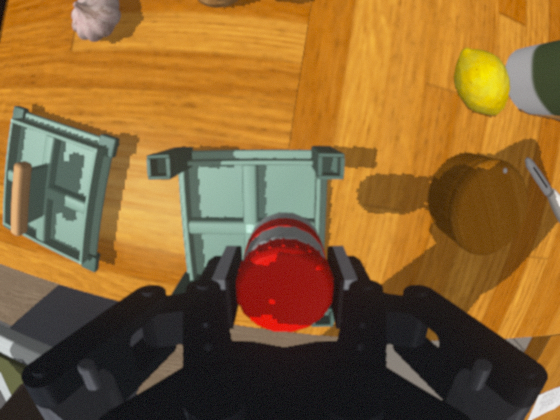

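The view shows the lower tray ahead, with far post tops near (160,167) and (327,164), square to the image, so the yaw matches. Check the posts.

```bash
python3 - <<'E'
from h import *
np.set_printoptions(precision=1,suppress=True)
w=dict(np.load("w4.npz"))
P=[onz(w,*p,70,1) for p in [(160,167),(328,164)]];print(*P,np.linalg.norm(P[0]-P[1]),np.degrees(np.arctan2(*(P[0]-P[1])[1::-1]))-90)
a=np.radians(8.5);R=np.array([[np.cos(a),-np.sin(a)],[np.sin(a),np.cos(a)]])
for p,o in zip(P,[(67,67),(67,-67)]): print("centre",p[:2]-R@o)
im=cv2.imread("pics/w4.png");cv2.imwrite("pics/w4c.png",cv2.resize(im[140:200,135:355],None,fx=3.6,fy=3.6,interpolation=cv2.INTER_CUBIC))
E
```

```text
[ 495.4 -287.2   70. ] [ 515.7 -415.2   70. ] 129.61316870342958 9.014144531622492
centre [ 439.  -363.4]
centre [ 439.5 -358.9]
```

View pics/w4c.png

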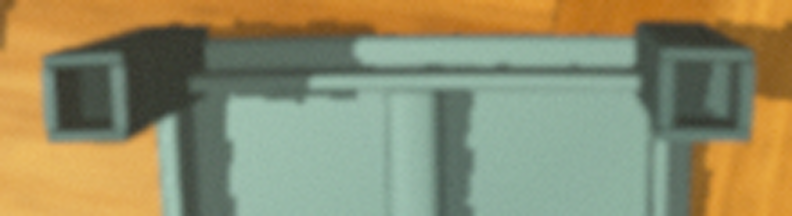

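Sockets at crop (87,95) and (706,95) → lower tray centre ≈ (438,-361.5). The tool is within 1 mm of compartment 1. Lower and release.

```bash
python3 -m inch '[[0,0,0,-0.2,0,0,0],[0,0,0,-0.18,0,0,0],[0,0,0,-0.1,0,0,0],[0,0,0,-0.04,0,0,0],[0,0,0,0,0,0,0]]'; python3 -m inch '[[60,0,0,-0.004,0,0,0],[60,0,0,0,0,0,0],[60,0,0,0,0,0,0]]';python3 -m inch '[[60,0,0,0.1,0,0,0],[60,0,0,0.2,0,0,0],[60,0,0,0.22,0,0,0]]'
```

```text
t: 6.52
ee_pos: [477.6, -390.5, 52.4]
orientation: [-3.132, -0.237, 0.0]
wrist_force: [-0.0, 0.5, -0.4]
opening: 40.5
finger_force: 61.2
t: 6.9
ee_pos: [477.9, -391.6, 52.4]
orientation: [3.131, 0.236, 0.002]
wrist_force: [-0.3, 0.1, -0.5]
opening: 51.1
finger_force: 0.0
t: 7.28
ee_pos: [477.0, -390.7, 182.1]
orientation: [-3.132, -0.236, 0.002]
wrist_force: [0.6, 0.3, 1.0]
opening: 51.2
finger_force: 0.0
```

```bash
python3 -m inch '[[65,0.009,0.2,0,0,0,0],[65,0.009,0.222,0,0,0,0],[65,0.009,0.222,0,0,0,0],[65,0.009,0.222,0,0,0,0]]' >/dev/null; python3 -m inch '[[65,0.009,0.222,0,0,0,0],[65,0.009,0.222,0,0,0,0],[65,0.009,0.222,0,0,0,0],[65,0.009,0.222,0,0,0,0],[65,0,0.02,0,0,0,0]]'>/dev/null;python3 -m inch '[[65,0,0,0,0,0,0],[65,0,0,0,0,0,0]]'; python3 - <<'E'
from h import *
w=camera_info("wrist");im=grab_frame("wrist");cv2.imwrite("pics/w5.png",im);np.savez("w5.npz",**w);caps(im,w)
w=dict(np.load("w4.npz"));P=[onz(w,*p,70,1) for p in [(159.2,166.4),(331.1,166.4)]];print(*P)
E
```

```text
t: 8.65
ee_pos: [495.6, 51.3, 181.4]
orientation: [3.133, 0.233, 0.0]
wrist_force: [0.2, 0.3, 0.3]
opening: 55.8
finger_force: 0.0
red 311 [306. 227.] [282 211  44  29] [480.7  32.6  62.5]
orange 2353 [315. 189.] [214   0 153 335] [512.1  30.7  62.5]
orange 1940 [502. 175.] [414 152 146  50] [ 553.5 -138.8   62.5]
yellow 1938 [163. 204.] [138 179  49  51] [481.9 152.1  62.5]
yellow 1556 [520. 123.] [475  88  85  64] [ 604.2 -148.7   62.5]
blue 1267 [46. 23.] [28  2 38 44] [636.1 295.4  62.5]
blue 210 [74. 33.] [58 11 24 39] [623.9 257.4  62.5]
[ 495.7488405  -286.50377002   70.        ] [ 514.25501325 -417.86645234   70.        ]
```

View pics/w5.png

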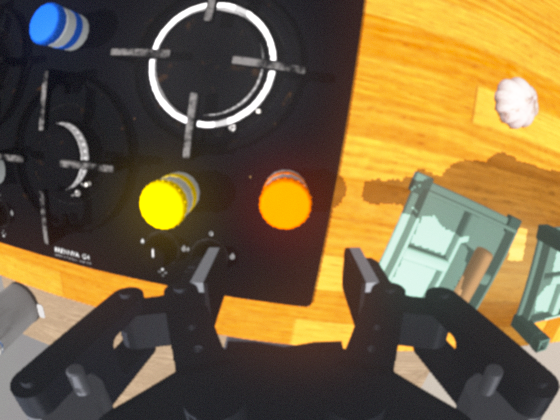

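Orange cap centre (286,203), yellow (165,204), blue (47,26) at upper left.

```bash
python3 - <<'E'
from h import *
w=dict(np.load("w5.npz"))
for p in [(286,203),(165,204),(46,25)]: print(onz(w,*p,62.5,1))
E
```

```text
[497.74163795  51.46098054  62.5       ]
[482.43131063 149.91058248  62.5       ]
[634.42214289 295.42476042  62.5       ]
```

```bash
python3 -m inch '[[65,0.006,0,-0.2,0,0,0],[65,0,0,-0.2,0,0,0],[65,0,0,-0.1,0,0,0],[65,0,0,-0.03,0,0,0],[65,0,0,0,0,0,0]]'; python3 -m inch '[[0,0,0,0,0,0,0],[0,0,0,0,0,0,0],[0,0,0,0,0,0,0],[0,0,0,0,0,0,0]]';python3 -m inch '[[0,0,0,0.1,0,0,0],[0,0,0,0.2,0,0,0],[0,0,0,0.23,0,0,0],[0,0,0,0,0,0,0]]'
```

```text
t: 9.32
ee_pos: [497.3, 51.7, 49.1]
orientation: [3.133, 0.234, 0.0]
wrist_force: [0.4, 0.4, -0.5]
opening: 55.1
finger_force: 0.0
t: 9.82
ee_pos: [498.7, 52.3, 50.8]
orientation: [3.132, 0.236, 0.006]
wrist_force: [-0.0, -1.0, 6.4]
opening: 40.4
finger_force: 60.8
t: 10.32
ee_pos: [500.2, 52.6, 187.5]
orientation: [3.132, 0.236, 0.018]
wrist_force: [-0.6, 0.2, -1.5]
opening: 40.0
finger_force: 60.6
```

```bash
python3 -m inch '[[0,-0.039,-0.2,0,0,0,0],[0,-0.039,-0.2,0,0,0,0],[0,-0.039,-0.2,0,0,0,0],[0,-0.039,-0.2,0,0,0,0],[0,-0.039,-0.2,0,0,0,0]]' >/dev/null; python3 -m inch '[[0,-0.039,-0.2,0,0,0,0],[0,-0.039,-0.2,0,0,0,0],[0,-0.039,-0.2,0,0,0,0],[0,-0.039,-0.2,0,0,0,0],[0,0,0,0,0,0,0]]'>/dev/null;python3 -m inch '[[0,0,0,0,0,0,0],[0,0,0,0,0,0,0],[0,0,0,0,0,0,0]]'
```

```text
t: 11.95
ee_pos: [409.6, -396.5, 181.2]
orientation: [-3.132, -0.238, 0.0]
wrist_force: [1.3, 0.7, -1.2]
opening: 40.6
finger_force: 61.0
```

```bash
python3 -m inch '[[0,0,-0.014,-0.2,0,0,0],[0,0,0,-0.18,0,0,0],[0,0,0,-0.1,0,0,0],[0,0,0,-0.045,0,0,0],[0,0,0,0,0,0,0]]'; python3 -m inch '[[60,0,0,0,0,0,0],[60,0,0,0,0,0,0],[60,0,0,0,0,0,0]]';python3 -m inch '[[60,0,0,0.1,0,0,0],[60,0,0,0.2,0,0,0],[60,0,0,0.22,0,0,0]]'
python3 -m inch '[[60,0.03,0.2,0,0,0,0],[60,0.03,0.23,0,0,0,0],[60,0.03,0.23,0,0,0,0],[60,0.03,0.23,0,0,0,0],[60,0.03,0.23,0,0,0,0]]' >/dev/null; python3 -m inch '[[60,0.03,0.23,0,0,0,0],[60,0.03,0.23,0,0,0,0],[60,0.03,0.23,0,0,0,0],[60,0.04,0.2,0,0,0,0],[60,0,0.2,0,0,0,0]]'>/dev/null;python3 -m inch '[[60,0,0,0,0,0,0],[60,0,0,0,0,0,0],[60,0,0,0,0,0,0]]'; python3 - <<'E'
from h import *
w=camera_info("wrist");im=grab_frame("wrist");cv2.imwrite("pics/w6.png",im);np.savez("w6.npz",**w);caps(im,w)
cv2.imwrite("pics/s6.png",np.hstack([grab_frame("top")[150:330,100:400]]))
E
```

```text
t: 12.58
ee_pos: [410.1, -401.3, 51.2]
orientation: [3.131, 0.237, 0.001]
wrist_force: [0.2, -0.2, -0.8]
opening: 40.5
finger_force: 60.9
t: 12.95
ee_pos: [409.4, -401.2, 50.4]
orientation: [3.132, 0.236, 0.001]
wrist_force: [-0.7, 0.3, 0.4]
opening: 51.2
finger_force: 0.0
t: 13.32
ee_pos: [408.7, -400.6, 180.5]
orientation: [-3.131, -0.236, 0.002]
wrist_force: [0.5, -0.7, 0.7]
opening: 51.3
finger_force: 0.0
t: 14.95
ee_pos: [479.3, 150.4, 180.0]
orientation: [3.133, 0.233, -0.0]
wrist_force: [-0.2, -0.5, -0.1]
opening: 51.0
finger_force: 0.0
orange 3309 [456. 191.] [400   0 110 298] [514.1   7.9  62.5]
orange 499 [113. 267.] [  0 231 187  70] [397.5 301.1  62.5]
yellow 3395 [510.  30.] [458   0 102  70] [671.1 -24.8  62.5]
yellow 2378 [281. 202.] [254 171  56  59] [482.  154.7  62.5]
green 1072 [ 18. 170.] [  2 149  32  43] [477.2 418.3  62.5]
blue 405 [136.  12.] [111   0  48  23] [622.8 293.9  62.5]
```

Yellow again at about (481,153). Grasp it and carry to compartment 0.

```bash
python3 -m inch '[[60,0.007,0.01,-0.2,0,0,0],[60,0,0,-0.2,0,0,0],[60,0,0,-0.09,0,0,0],[60,0,0,-0.034,0,0,0],[60,0,0,0,0,0,0]]'; python3 -m inch '[[0,0,0,0,0,0,0],[0,0,0,0,0,0,0],[0,0,0,0,0,0,0],[0,0,0,0,0,0,0]]';python3 -m inch '[[0,0,0,0.1,0,0,0],[0,0,0,0.2,0,0,0],[0,0,0,0.23,0,0,0],[0,0,0,0,0,0,0]]'
python3 -m inch '[[0,-0.006,-0.212,0,0,0,0],[0,-0.006,-0.212,0,0,0,0],[0,-0.006,-0.212,0,0,0,0],[0,-0.006,-0.212,0,0,0,0],[0,-0.006,-0.212,0,0,0,0]]' >/dev/null; python3 -m inch '[[0,-0.006,-0.212,0,0,0,0],[0,-0.006,-0.212,0,0,0,0],[0,-0.006,-0.212,0,0,0,0],[0,-0.006,-0.208,0,0,0,0],[0,0,0,0,0,0,0]]'>/dev/null;python3 -m inch '[[0,0,0,0,0,0,0],[0,0,0,0,0,0,0],[0,0,0,0,0,0,0]]'
```

```text
t: 15.68
ee_pos: [481.3, 153.5, 49.3]
orientation: [-3.133, -0.234, -0.0]
wrist_force: [0.1, 1.0, -0.3]
opening: 51.1
finger_force: 0.0
t: 16.18
ee_pos: [482.3, 154.1, 50.7]
orientation: [-3.133, -0.236, -0.005]
wrist_force: [-0.5, 0.0, 6.3]
opening: 40.4
finger_force: 60.7
t: 16.68
ee_pos: [484.1, 154.7, 187.5]
orientation: [-3.131, -0.236, -0.017]
wrist_force: [0.8, 0.7, -1.3]
opening: 40.4
finger_force: 60.6
t: 18.3
ee_pos: [467.6, -321.0, 181.4]
orientation: [-3.132, -0.238, 0.0]
wrist_force: [-0.7, -0.3, -1.6]
opening: 40.6
finger_force: 61.0
```

```bash
python3 -m inch '[[0,0,-0.008,-0.2,0,0,0],[0,0,0,-0.18,0,0,0],[0,0,0,-0.1,0,0,0],[0,0,0,-0.045,0,0,0],[0,0,0,0,0,0,0]]'; python3 -m inch '[[56,0,0,0,0,0,0],[56,0,0,0,0,0,0],[56,0,0,0,0,0,0]]';python3 -m inch '[[56,0,0,0.1,0,0,0],[56,0,0,0.2,0,0,0],[56,-0.2,0,0.22,0,0,0],[56,-0.2,0,0.1,0,0,0],[56,0,0,0,0,0,0]]'; python3 - <<'E'
from h import *
w=camera_info("wrist");im=grab_frame("wrist");cv2.imwrite("pics/w7.png",im);np.savez("w7.npz",**w);print(sense()["ee_pos"]);caps(im,w,62)
E
```

```text
t: 18.92
ee_pos: [468.3, -324.1, 51.3]
orientation: [3.132, 0.237, 0.002]
wrist_force: [0.6, -0.3, -0.4]
opening: 40.5
finger_force: 60.9
t: 19.3
ee_pos: [467.7, -324.3, 50.7]
orientation: [3.132, 0.236, 0.001]
wrist_force: [0.1, 0.7, -0.0]
opening: 47.9
finger_force: 0.0
t: 19.92
ee_pos: [374.6, -325.2, 199.7]
orientation: [3.128, 0.232, 0.006]
wrist_force: [0.7, -0.2, 0.2]
opening: 47.9
finger_force: 0.0
[ 375.14362348 -324.69843582  198.04061784]
red 1807 [378.  96.] [354  71  48  49] [ 474.5 -388.4   62. ]
orange 5745 [132. 175.] [  0 142 257  63] [ 378.3 -186.7   62. ]
orange 2907 [344.  25.] [193   0 217  62] [ 528.8 -351.3   62. ]
yellow 1996 [299.  92.] [274  67  52  50] [ 465.4 -323.2   62. ]
yellow 1634 [522.  19.] [498   0  46  45] [ 595.9 -533.1   62. ]
```

View pics/w7.png

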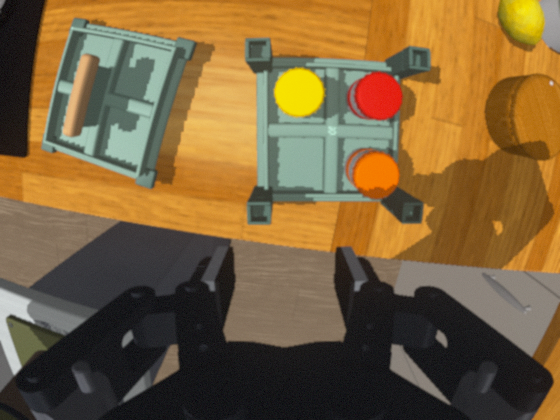

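Yellow, red and orange stand in the lower tray; sockets at (259,51), (417,61), (259,211), (404,212); the near-left compartment is free. Now over the upper tray, turning to its yaw.

```bash
python3 -m inch '[[56,0.07,0.19,0.04,0,0,-0.0133],[90,0.07,0.19,0.04,0,0,-0.0133],[90,0.07,0.19,0.04,0,0,-0.0133],[90,0.07,0.19,0.04,0,0,-0.0133],[90,0,0,0,0,0,0]]' >/dev/null;python3 -m inch '[[90,0,0,0,0,0,0],[90,0,0,0,0,0,0],[90,0,0,0,0,0,0]]'; python3 - <<'E'
from h import *
np.set_printoptions(precision=1,suppress=True)
w=dict(np.load("w7.npz"));P=[onz(w,*p,70,1) for p in [(259,51),(417,61),(259,211),(404,212)]];print(*P,np.mean(P,0))
d=P[0]+P[1]-P[2]-P[3];e=P[0]+P[2]-P[1]-P[3];print(np.degrees(np.arctan2(d[1],d[0])),np.degrees(np.arctan2(-e[0],e[1])),[np.linalg.norm(P[a]-P[b]) for a,b in[(0,1),(2,3),(0,2),(1,3)]])
w=camera_info("wrist");im=grab_frame("wrist");cv2.imwrite("pics/w8.png",im);np.savez("w8.npz",**w)
h=cv2.cvtColor(im,cv2.COLOR_BGR2HSV);print(h[170:300:10,284])
E
```

```text
t: 20.98
ee_pos: [445.1, -135.0, 236.0]
orientation: [-3.128, 0.291, 0.002]
wrist_force: [0.7, -0.2, 0.5]
opening: 77.3
finger_force: 0.0
[ 493.3 -287.1   70. ] [ 510.6 -415.6   70. ] [ 364.4 -305.    70. ] [ 381.4 -428.7   70. ] [ 437.4 -359.1   70. ]
6.83840487510414 7.752275987510397 [np.float64(129.67127169157916), np.float64(124.9203608378562), np.float64(130.04998927143728), np.float64(129.91726950104666)]
[[ 16 113 217]
 [ 15 112 220]
 [ 15 117 216]
 [ 16 118 216]
 [ 16 117 216]
 [ 15 114 221]
 [ 16 110 209]
 [ 73  43 184]
 [ 16 204 218]
 [ 18 184 236]
 [ 18 189 232]
 [ 19 186 237]
 [168  18  72]]
```

View pics/w8.png

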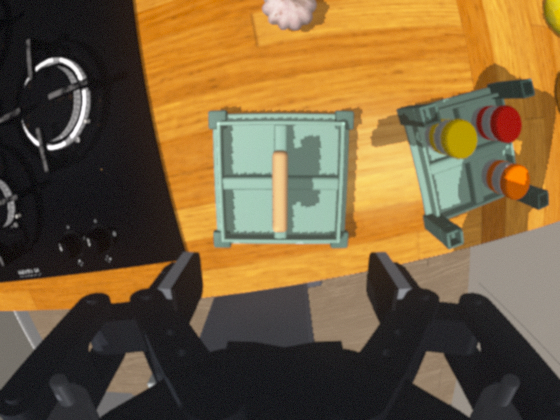

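Bar from (279,151) to (279,233), nearly vertical in the image; tray square to the tool. Fit the bar by mask.

```bash
python3 - <<'E'
from h import *
np.set_printoptions(precision=1,suppress=True)
w=dict(np.load("w8.npz"));im=cv2.imread("pics/w8.png");h=cv2.cvtColor(im,cv2.COLOR_BGR2HSV)
m=cv2.inRange(h,(8,80,120),(22,150,255));m2=np.zeros_like(m);m2[130:245,258:305]=m[130:245,258:305];m=cv2.morphologyEx(m2,cv2.MORPH_OPEN,np.ones((3,3)))
c=max(cv2.findContours(m,0,2)[0],key=cv2.contourArea);r=cv2.minAreaRect(c);print(r)
b=cv2.boxPoints(r);q=np.array([onz(w,*p,80,1) for p in b]);print(q,q.mean(0))
ys,xs=np.nonzero(m)
for lo,hi in[(152,165),(218,232)]:
    k=(ys>=lo)&(ys<hi);print(onz(w,xs[k].mean(),ys[k].mean(),80,1))
U=[onz(w,*p,36,1) for p in [(217,121),(349,121),(219,241),(342,240)]];print(*U,np.mean(U,0))
E
```

```text
((279.5, 191.0), (80.0, 15.0), 90.0)
[[ 485.5 -130.5   80. ]
 [ 483.  -143.3   80. ]
 [ 410.3 -129.7   80. ]
 [ 412.9 -116.1   80. ]] [ 447.9 -129.9   80. ]
[ 478.1 -135.8   80. ]
[ 418.1 -124.2   80. ]
[522.9 -79.2  36. ] [ 497.9 -210.4   36. ] [396.7 -51.6  36. ] [ 372.9 -184.4   36. ] [ 447.6 -131.4   36. ]
```

Bar centre (447.9,-130.5), yaw -10.8°; both trays' data agree. Grip it.

```bash
python3 -m inch '[[60,0.012,0.018,-0.2,0,0,0],[60,0,0,-0.2,0,0,0],[60,0,0,-0.2,0,0,0],[60,0,0,-0.07,0,0,0],[60,0,0,0,0,0,0]]'; python3 -m inch '[[0,0,0,0,0,0,0],[0,0,0,0,0,0,0],[0,0,0,0,0,0,0],[0,0,0,0,0,0,0],[0,0,0,0,0,0,0]]';python3 -m inch '[[0,0,0,0.1,0,0,0],[0,0,0,0.2,0,0,0],[0,0,0,0.2,0,0,0],[0,0,0,0.1,0,0,0],[0,0,0,0,0,0,0]]'
```

```text
t: 21.65
ee_pos: [447.9, -129.7, 68.5]
orientation: [-3.128, 0.29, 0.003]
wrist_force: [-0.6, -0.2, 0.4]
opening: 51.1
finger_force: 0.0
t: 22.28
ee_pos: [450.1, -130.4, 71.5]
orientation: [3.127, -0.289, 0.006]
wrist_force: [0.1, -0.1, 6.5]
opening: 13.0
finger_force: 60.5
t: 22.9
ee_pos: [449.5, -130.0, 221.4]
orientation: [3.127, -0.288, 0.008]
wrist_force: [0.6, 0.1, -3.9]
opening: 13.1
finger_force: 59.4
```

The tray hangs in the grip (4 N). Carry above the lower tray, turning +19°, and look.

```bash
python3 -m inch '[[0,-0.008,-0.185,0,0,0,0.0105],[0,-0.008,-0.185,0,0,0,0.0105],[0,-0.008,-0.185,0,0,0,0.0105],[0,-0.008,-0.185,0,0,0,0.0105],[0,-0.008,-0.185,0,0,0,0.0105]]'>/dev/null; python3 -m inch '[[0,0,0,0,0,0,0],[0,0,0,0,0,0,0],[0,0,0,0,0,0,0]]'; python3 - <<'E'
from h import *
w=camera_info("wrist");im=grab_frame("wrist");np.savez("w9.npz",**w);cv2.imwrite("pics/w9.png",im)
s=grab_frame("scene");cv2.imwrite("pics/s9.png",s)
E
```

```text
t: 23.9
ee_pos: [438.2, -359.5, 217.9]
orientation: [-3.132, -0.23, 0.002]
wrist_force: [0.4, 0.3, -3.2]
opening: 12.8
finger_force: 59.7
```

View pics/w9.png

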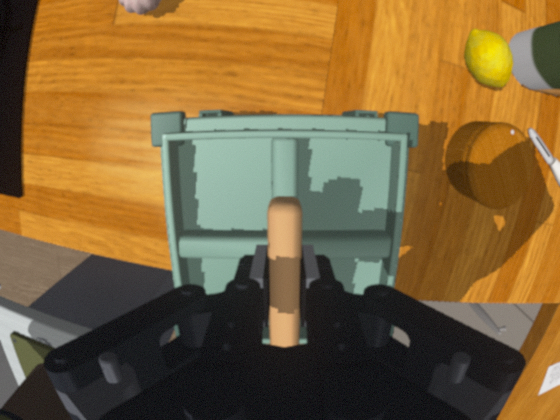

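Picture: the held tray fills the centre, front corner blocks at (167,129) and (402,130), bar held along (285,200)–(285,345); the lower tray's far posts peek out at about (213,112) and (359,112). That was my last picture; from here on by numbers.

```bash
python3 - <<'E'
from h import *
np.set_printoptions(precision=1,suppress=True)
w=dict(np.load("w9.npz"));im=cv2.imread("pics/w9.png")
a=np.radians(8.2);R=np.array([[np.cos(a),-np.sin(a)],[np.sin(a),np.cos(a)]])
P=[onz(w,*p,184,1) for p in [(167,129),(402,130)]];print("blocks",*P,np.linalg.norm(P[0]-P[1]))
d=P[0]-P[1];print("yaw",np.degrees(np.arctan2(-d[0],d[1])),"centre",np.mean(P,0)[:2]-R@[67,0])
for o in [(77,77),(77,57),(77,-57),(77,-77)]:
    x=np.array([438,-361])+R@o;print("lowpost exp",o,np.round(proj(w,[*x,70],1)))
h=cv2.cvtColor(im,cv2.COLOR_BGR2HSV)
m=cv2.inRange(h,(50,15,20),(100,255,255))
for v in range(106,117,2):
    xs=np.nonzero(m[v,150:430])[0]+150
    s=np.split(xs,np.nonzero(np.diff(xs)>2)[0]+1);print(v,[(int(k[0]),int(k[-1])) for k in s if len(k)>2])
t=sense();print(t["joint_positions"])
E
```

```text
blocks [ 492.8 -289.   184. ] [ 509.9 -409.   184. ] 121.25252379137449
yaw 8.092913108999152 centre [ 435.  -358.6]
lowpost exp (77, 77) [198. 110.]
lowpost exp (77, 57) [221. 109.]
lowpost exp (77, -57) [355. 110.]
lowpost exp (77, -77) [377. 111.]
106 []
108 []
110 []
112 [(176, 178), (200, 222), (351, 375)]
114 [(153, 182), (200, 230), (344, 375), (386, 413)]
116 [(152, 182), (200, 376), (385, 417)]
[-0.8 -0.   1.9  0.   1.3  0.6]
```

```bash
python3 - <<'E'
from h import *
np.set_printoptions(precision=0,suppress=True)
a=np.radians(8.1);R=np.array([[np.cos(a),-np.sin(a)],[np.sin(a),np.cos(a)]])
w=dict(np.load("w9.npz"));C=-w["R"].T@w["t"];print(C)
t=sense();print(t["ee_pos"])
for oz in (148,140,132,125):
    f=lambda x,y,z:np.round(proj(w,[*(np.array([438.2,-359.5])+R@[x,y]),oz+z],1)).astype(int).tolist()
    print(oz,"blocks",f(67,67,36),f(67,-67,36),"wall outer",f(77,77,36),f(77,-77,36),"inner wall",f(71,71,36),f(71,-71,36),"bar front top",f(38,7,80),f(38,-7,80),"bar back",f(-38,0,80))
# scene camera: lug tips/ bar
s=cv2.imread("pics/s9.png");S=camera_info("scene")
for oz in(148,132): print(oz,[np.round(proj(S,[*(np.array([438.2,-359.5])+R@[x,y]),oz+z])).astype(int).tolist() for x,y,z in[(38,0,80),(-38,0,80),(77,-77,36),(-77,-77,36),(-77,77,36),(-77,77,14),(-67,67,0),(-77,-77,14)]])
h=cv2.cvtColor(s,cv2.COLOR_BGR2HSV)
m=cv2.inRange(h,(60,25,60),(90,120,255))
for v in range(225,345,6):
    xs=np.nonzero(m[v,280:400])[0]+280
    if len(xs):
        q=np.split(xs,np.nonzero(np.diff(xs)>2)[0]+1);print(v,[(int(k[0]),int(k[-1])) for k in q if len(k)>1])
E
```

```text
[ 505. -349.  346.]
[ 439. -360.  219.]
148 blocks [158, 124] [416, 125] wall outer [141, 106] [433, 108] inner wall [151, 117] [423, 118] bar front top [269, 199] [307, 199] bar back [287, 356]
140 blocks [164, 123] [410, 125] wall outer [147, 107] [427, 108] inner wall [157, 117] [417, 118] bar front top [270, 194] [305, 194] bar back [287, 345]
132 blocks [169, 123] [405, 124] wall outer [152, 107] [422, 108] inner wall [162, 116] [412, 118] bar front top [271, 189] [304, 190] bar back [286, 336]
125 blocks [173, 123] [401, 124] wall outer [157, 107] [417, 109] inner wall [166, 116] [408, 118] bar front top [272, 186] [303, 186] bar back [286, 328]
148 [[347, 259], [340, 274], [373, 268], [362, 300], [311, 288], [311, 293], [315, 295], [361, 306]]
132 [[346, 263], [340, 278], [372, 272], [361, 304], [311, 292], [311, 297], [315, 299], [361, 310]]
267 [(325, 337), (350, 352)]
273 [(322, 337), (348, 370)]
279 [(320, 339), (343, 367)]
285 [(317, 365)]
291 [(312, 363)]
297 [(324, 325), (333, 361), (365, 368)]
303 [(324, 326), (340, 343), (355, 360), (364, 367)]
309 [(322, 325), (340, 346), (360, 366)]
315 [(313, 342), (360, 364)]
321 [(312, 341), (357, 362)]
327 [(312, 340), (354, 360)]
333 [(326, 349), (352, 358)]
339 [(347, 357)]
```

Tray sits properly in the grip (little slip), yaw matches. Nudge by (+2,-2) mm and lower in steps, watching the force.

```bash
python3 -m inch '[[0,0.008,-0.008,-0.1,0,0,0],[0,0,0,-0.1,0,0,0],[0,0,0,-0.06,0,0,0],[0,0,0,0,0,0,0],[0,0,0,0,0,0,0]]'; python3 -m inch '[[0,0,0,-0.03,0,0,0],[0,0,0,0,0,0,0],[0,0,0,0,0,0,0]]'; python3 -m inch '[[0,0,0,-0.02,0,0,0],[0,0,0,0,0,0,0],[0,0,0,0,0,0,0]]'
```

```text
t: 24.62
ee_pos: [441.0, -363.2, 155.3]
orientation: [3.132, 0.229, 0.002]
wrist_force: [-0.9, -0.6, -3.0]
opening: 12.7
finger_force: 59.7
t: 25.0
ee_pos: [440.5, -362.9, 146.6]
orientation: [3.133, 0.229, 0.0]
wrist_force: [0.9, -0.5, -2.9]
opening: 12.8
finger_force: 59.6
t: 25.38
ee_pos: [440.4, -362.8, 141.4]
orientation: [-3.133, -0.229, 0.0]
wrist_force: [0.8, -0.1, -3.3]
opening: 12.4
finger_force: 59.7
```

```bash
for i in 1; do python3 -m inch '[[0,0,0,-0.01,0,0,0],[0,0,0,0,0,0,0]]'; python3 -m inch '[[0,0,0,-0.012,0,0,0],[0,0,0,0,0,0,0]]'; python3 -m inch '[[0,0,0,-0.012,0,0,0],[0,0,0,0,0,0,0]]'; done | grep -E 'ee_pos|force'
```

```text
ee_pos: [440.3, -362.7, 138.8]
wrist_force: [0.2, -0.0, -3.2]
finger_force: 59.7
ee_pos: [440.2, -362.7, 135.6]
wrist_force: [-0.8, 0.5, -3.3]
finger_force: 59.7
ee_pos: [440.2, -362.7, 132.6]
wrist_force: [0.4, 0.4, -3.0]
finger_force: 59.7
```

Lug tips are already below the post tops with no contact; go on.

```bash
(python3 -m inch '[[0,0,0,-0.012,0,0,0],[0,0,0,0,0,0,0]]'; python3 -m inch '[[0,0,0,-0.01,0,0,0],[0,0,0,0,0,0,0]]'; python3 -m inch '[[0,0,0,-0.008,0,0,0],[0,0,0,0,0,0,0]]') | grep -E 'ee_pos|force'
```

```text
ee_pos: [440.3, -362.7, 129.7]
wrist_force: [-0.4, -0.3, -3.4]
finger_force: 59.7
ee_pos: [440.6, -363.0, 127.8]
wrist_force: [0.3, -1.1, -2.5]
finger_force: 59.9
ee_pos: [440.7, -363.1, 127.5]
wrist_force: [-4.0, 2.7, 5.6]
finger_force: 61.1
```

Contact at TCP 127.5, which is exactly grasp height +56 mm: seated. Release, rise, and head for the green tin.

```bash
(python3 -m inch '[[60,0,0,0,0,0,0],[60,0,0,0,0,0,0],[60,0,0,0,0,0,0],[60,0,0,0.08,0,0,0],[60,0,0,0.2,0,0,0]]'; python3 -m inch '[[60,-0.1,0,0.14,0,0,0],[60,-0.2,0,0.1,0,0,0],[60,0,0,0,0,0,0],[60,0,0,0,0,0,0]]') | grep -E 'ee_pos|force|open'; python3 - <<'E'
from h import *
np.set_printoptions(precision=1,suppress=True)
w=camera_info("wrist");im=grab_frame("wrist");cv2.imwrite("pics/w10.png",im);np.savez("w10.npz",**w)
h=cv2.cvtColor(im,cv2.COLOR_BGR2HSV)
m=cv2.inRange(h,(8,80,120),(22,150,255));m=cv2.morphologyEx(m,cv2.MORPH_OPEN,np.ones((3,3)))
p=np.array(proj(w,[440,-362,136],1));print("bar exp",p)
cs=[c for c in cv2.findContours(m,0,2)[0] if cv2.contourArea(c)>150]
for c in cs:
    r=cv2.minAreaRect(c)
    if np.hypot(*(np.array(r[0])-p))<60: print(r,[onz(w,*q,136,1) for q in cv2.boxPoints(r)],onz(w,*r[0],136,1))
W=dict(np.load("w2.npz"))
for q in [(48,103),(106,172),(240,65)]: print("prong",onz(W,*q,55,1))
E
```

```text
ee_pos: [439.2, -361.7, 194.3]
wrist_force: [1.0, 0.4, 0.4]
opening: 51.4
finger_force: 0.0
ee_pos: [365.6, -362.9, 256.3]
wrist_force: [0.1, 0.4, -1.0]
opening: 50.7
finger_force: 0.0
bar exp [298.7 111.1]
((298.4999694824219, 114.49998474121094), (94.99998474121094, 16.999996185302734), 90.0) [array([ 472.7, -350.6,  136. ]), array([ 474.7, -363.3,  136. ]), array([ 402.2, -374.2,  136. ]), array([ 400.3, -361.2,  136. ])] [ 437.4 -362.3  136. ]
prong [504.5 373.2  55. ]
prong [416.4 291.8  55. ]
prong [521.2 135.1  55. ]
```

Bar seen at (437.4,-362.3) at the seated height: tray is in. Now to green.

```bash
python3 -m inch '[[60,0.03,0.18,-0.02,0,0,-0.004],[60,0.03,0.22,-0.02,0,0,-0.004],[60,0.03,0.22,-0.02,0,0,-0.004],[60,0.03,0.22,-0.02,0,0,-0.004],[60,0.03,0.22,-0.02,0,0,-0.004]]'>/dev/null;python3 -m inch '[[60,0.03,0.22,-0.02,0,0,-0.004],[60,0.03,0.22,-0.02,0,0,-0.004],[60,0.03,0.22,-0.02,0,0,-0.004],[60,0.03,0.22,-0.02,0,0,-0.004],[60,0.03,0.22,-0.02,0,0,-0.004]]'>/dev/null;python3 -m inch '[[60,0.03,0.22,-0.02,0,0,-0.004],[60,0.03,0.22,-0.02,0,0,-0.004],[60,0.03,0.22,-0.02,0,0,-0.004],[60,0.03,0.22,0,0,0,-0.004],[60,0,0.08,0,0,0,0]]'>/dev/null;python3 -m inch '[[60,0,0,0,0,0,0],[60,0,0,0,0,0,0],[60,0,0,0,0,0,0]]'
python3 - <<'E'
from h import *
w=camera_info("wrist");im=grab_frame("wrist");cv2.imwrite("pics/w11.png",im);np.savez("w11.npz",**w);caps(im,w)
h=cv2.cvtColor(im,cv2.COLOR_BGR2HSV)
# white tin anywhere on the hob / table?
m=cv2.inRange(h,(0,0,215),(180,35,255))
k,l,st,c=cv2.connectedComponentsWithStats(m)
print([(st[i].tolist(),onz(w,*c[i],62.5,1).round().tolist()) for i in range(1,k) if st[i,4]>150])
E
```

```text
t: 30.3
ee_pos: [470.5, 415.9, 190.6]
orientation: [3.124, -0.325, -0.0]
wrist_force: [0.3, -0.1, 0.0]
opening: 51.4
finger_force: 0.0
orange 860 [116. 191.] [ 54   0 109 343] [512.3 560.5  62.5]
orange 564 [447. 253.] [373 211 187  86] [391.2 276.9  62.5]
yellow 8625 [ 75. 262.] [  0 218 155  82] [453.5 638.7  62.5]
yellow 4213 [37. 32.] [ 0  0 91 85] [689.2 616.   62.5]
green 2085 [274. 198.] [248 173  53  51] [476.  424.5  62.5]
blue 255 [381.   3.] [362   0  38   9] [618.5 305.7  62.5]
[([466, 24, 66, 54, 623], [566.0, 210.0, 62.0]), ([476, 24, 40, 44, 391], [575.0, 205.0, 62.0]), ([550, 249, 10, 42, 263], [323.0, 117.0, 62.0]), ([519, 325, 41, 32, 656], [209.0, 115.0, 62.0])]
```

Green cap at (274,198) → (476,423). Grasp.

```bash
python3 -m inch '[[64,0.024,0.028,-0.2,0,0,0],[64,0,0,-0.2,0,0,0],[64,0,0,-0.1,0,0,0],[64,0,0,-0.064,0,0,0],[64,0,0,0,0,0,0]]'; python3 -m inch '[[0,0,0,0,0,0,0],[0,0,0,0,0,0,0],[0,0,0,0,0,0,0],[0,0,0,0,0,0,0]]';python3 -m inch '[[0,0,0,0.1,0,0,0],[0,0,0,0.24,0,0,0],[0,0,0,0.24,0,0,0],[0,0,0,0.22,0,0,0],[0,0,0,0,0,0,0]]'
```

```text
t: 30.98
ee_pos: [476.1, 423.4, 48.8]
orientation: [3.124, -0.324, -0.002]
wrist_force: [0.2, 0.2, 0.7]
opening: 54.9
finger_force: 0.0
t: 31.48
ee_pos: [477.5, 424.9, 51.4]
orientation: [-3.123, 0.323, -0.004]
wrist_force: [-0.1, -0.0, 6.3]
opening: 40.5
finger_force: 61.2
t: 32.1
ee_pos: [478.5, 425.9, 256.7]
orientation: [-3.117, 0.322, -0.013]
wrist_force: [0.3, -0.0, 0.1]
opening: 40.3
finger_force: 60.8
```

```bash
python3 -m inch '[[0,-0.018,-0.18,0,0,0,0.02],[0,-0.018,-0.22,0,0,0,0.02],[0,-0.018,-0.22,0,0,0,0.02],[0,-0.018,-0.22,0,0,0,0.02],[0,-0.018,-0.22,0,0,0,0.02]]'|grep -E "ee|open";python3 -m inch '[[0,-0.018,-0.22,0,0,0,0.02],[0,-0.018,-0.22,0,0,0,0.02],[0,-0.018,-0.22,0,0,0,0.02],[0,-0.018,-0.22,0,0,0,0.02],[0,-0.018,-0.22,0,0,0,0.02]]'|grep -E "ee|open";python3 -m inch '[[0,-0.018,-0.22,0,0,0,0.02],[0,-0.018,-0.22,0,0,0,0.02],[0,-0.018,-0.22,0,0,0,0.02],[0,-0.018,-0.22,0,0,0,0.02],[0,-0.018,-0.22,0,0,0,0.02]]'|grep -E "ee|open";python3 -m inch '[[0,0,-0.03,0,0,0,0.006],[0,0,0,0,0,0,0],[0,0,0,0,0,0,0]]'
python3 - <<'E'
from h import *
w=camera_info("wrist");im=grab_frame("wrist");cv2.imwrite("pics/w12.png",im);np.savez("w12.npz",**w);s=sense();print(s["joint_positions"],s["ee_pos"]);caps(im,w,222-44+56-3,["green"])
from scipy.spatial.transform import Rotation as Q
R=Q.from_rotvec(s["orientation"]).as_matrix();print(np.degrees(np.arctan2(R[1,0],R[0,0])))
E
```

```text
ee_pos: [452.6, 157.4, 247.5]
opening: 40.4
ee_pos: [430.2, -117.2, 247.7]
opening: 40.2
ee_pos: [407.9, -391.9, 247.4]
opening: 40.4
t: 34.35
ee_pos: [408.7, -397.4, 248.3]
orientation: [-2.052, -2.376, -0.001]
wrist_force: [-0.2, -0.3, -0.6]
opening: 40.0
finger_force: 61.0
[-8.65199715e-01 -5.34017966e-02  1.82648884e+00  1.43954169e-04
  1.36982224e+00 -1.01163313e+00] [ 408.90358774 -397.27893542  248.73960975]
green 6901 [284. 282.] [236 237  96  91] [ 410.5 -408.8  231. ]
green 338 [284. 224.] [250 217  68  22] [ 406.1 -377.7  231. ]
98.3883451006153
```

```bash
python3 -m inch '[[0,0.005,-0.016,-0.2,0,0,0],[0,0,0,-0.18,0,0,0],[0,0,0,-0.08,0,0,0],[0,0,0,-0.03,0,0,0],[0,0,0,0,0,0,0]]'; python3 -m inch '[[0,0,0,-0.016,0,0,0],[0,0,0,0,0,0,0]]'
```

```text
t: 35.02
ee_pos: [410.8, -402.7, 128.2]
orientation: [2.052, 2.376, -0.0]
wrist_force: [0.2, 1.2, -0.5]
opening: 40.4
finger_force: 61.0
t: 35.28
ee_pos: [410.5, -402.8, 124.1]
orientation: [2.053, 2.376, -0.0]
wrist_force: [0.7, -0.1, -0.6]
opening: 40.2
finger_force: 61.0
```

```bash
python3 -m inch '[[0,0,0,-0.012,0,0,0],[0,0,0,0,0,0,0]]'|grep -E "ee|wrist"; python3 -m inch '[[58,0,0,0,0,0,0],[58,0,0,0,0,0,0],[58,0,0,0,0,0,0],[58,0,0,0.1,0,0,0],[58,0,0,0.2,0,0,0]]'|grep -E "ee|wrist"; python3 -m inch '[[58,-0.05,0.1,0.2,0,0,0],[58,-0.1,0.2,0.05,0,0,0],[58,0,0,0,0,0,0],[58,0,0,0,0,0,0]]'
python3 - <<'E'
from h import *
w=camera_info("wrist");im=grab_frame("wrist");cv2.imwrite("pics/w13.png",im);np.savez("w13.npz",**w);caps(im,w,132,["green"],60)
t=grab_frame("top");A=camera_info("top");print([(int(a),c.round(),onz(A,*c,132).round()) for a,c,b in blobs(t,"green",110,60,6)],[(int(a),c.round(),onz(A,*c,60).round()) for a,c,b in blobs(t,"blue",150,60,20)])
E
```

```text
ee_pos: [410.6, -402.9, 120.9]
wrist_force: [-0.4, -0.3, 2.4]
ee_pos: [408.9, -400.9, 192.7]
wrist_force: [0.5, 0.0, 0.5]
t: 36.65
ee_pos: [372.7, -327.4, 257.5]
orientation: [2.053, 2.377, -0.0]
wrist_force: [-0.3, -0.0, -0.4]
opening: 49.6
finger_force: 0.0
green 1443 [313. 288.] [291 267  45  42] [ 409.2 -399.5  132. ]
[] [(95, array([178., 231.]), array([639., 300.,  60.]))]
```

Green stands in upper compartment 3 (409,-400 at the right height). Now blue.

```bash
python3 -m inch '[[60,0.06,0.19,0,0,0,-0.02],[60,0.06,0.2,0,0,0,-0.02],[60,0.06,0.2,0,0,0,-0.02],[60,0.06,0.2,0,0,0,-0.02],[60,0.08,0.19,-0.02,0,0,-0.02]]'>/dev/null;python3 -m inch '[[60,0.08,0.19,-0.02,0,0,-0.02],[60,0.08,0.19,-0.02,0,0,-0.02],[60,0.08,0.19,-0.02,0,0,-0.02],[60,0.08,0.19,-0.02,0,0,-0.02],[60,0.08,0.19,-0.02,0,0,-0.02]]'>/dev/null;python3 -m inch '[[60,0.1,0.19,-0.04,0,0,-0.02],[60,0.1,0.19,-0.04,0,0,-0.02],[60,0.12,0.18,-0.04,0,0,-0.016],[60,0.06,0,0,0,0,0],[60,0,0,0,0,0,0]]'>/dev/null;python3 -m inch '[[60,0,0,0,0,0,0],[60,0,0,0,0,0,0],[60,0,0,0,0,0,0]]'
python3 - <<'E'
from h import *
w=camera_info("wrist");im=grab_frame("wrist");cv2.imwrite("pics/w14.png",im);np.savez("w14.npz",**w);caps(im,w,62.5,["blue"])
E
```

```text
t: 39.0
ee_pos: [647.5, 294.6, 198.3]
orientation: [-3.137, -0.169, -0.001]
wrist_force: [0.1, -0.4, 0.7]
opening: 51.2
finger_force: 0.0
blue 2088 [276. 208.] [250 179  53  56] [639.7 301.9  62.5]
```

```bash
python3 -m inch '[[64,-0.034,0.024,-0.18,0,0,0],[64,0,0,-0.2,0,0,0],[64,0,0,-0.15,0,0,0],[64,0,0,-0.064,0,0,0],[64,0,0,0,0,0,0]]'; python3 -m inch '[[0,0,0,0,0,0,0],[0,0,0,0,0,0,0],[0,0,0,0,0,0,0],[0,0,0,0,0,0,0]]';python3 -m inch '[[0,0,0,0.1,0,0,0],[0,0,0,0.24,0,0,0],[0,0,0,0.24,0,0,0],[0,0,0,0.22,0,0,0],[0,0,0,0,0,0,0]]'
```

```text
t: 39.67
ee_pos: [638.7, 300.9, 48.3]
orientation: [3.137, 0.17, -0.002]
wrist_force: [0.6, 0.6, 0.3]
opening: 54.4
finger_force: 0.0
t: 40.17
ee_pos: [640.7, 301.7, 51.6]
orientation: [-3.136, -0.17, -0.006]
wrist_force: [0.0, 0.0, 6.6]
opening: 40.5
finger_force: 61.2
t: 40.8
ee_pos: [641.8, 302.2, 257.2]
orientation: [-3.133, -0.17, -0.019]
wrist_force: [-0.1, -0.2, -0.6]
opening: 40.1
finger_force: 60.9
```

```bash
python3 -m inch '[[0,-0.08,-0.17,0,0,0,0.02],[0,-0.08,-0.19,0,0,0,0.02],[0,-0.08,-0.19,0,0,0,0.02],[0,-0.08,-0.19,0,0,0,0.02],[0,-0.08,-0.19,0,0,0,0.02]]'|grep -E "ee|open";python3 -m inch '[[0,-0.06,-0.19,0,0,0,0.02],[0,-0.06,-0.19,0,0,0,0.02],[0,-0.04,-0.2,0,0,0,0.02],[0,-0.04,-0.2,0,0,0,0.02],[0,-0.04,-0.2,0,0,0,0.02]]'|grep -E "ee|open";python3 -m inch '[[0,-0.02,-0.2,0,0,0,0.02],[0,-0.02,-0.2,0,0,0,0.02],[0,-0.008,-0.19,0,0,0,0.016],[0,0,0,0,0,0,0],[0,0,0,0,0,0,0]]'|grep -E "ee|open";python3 -m inch '[[0,0,0,0,0,0,0],[0,0,0,0,0,0,0]]'
python3 - <<'E'
from h import *
from scipy.spatial.transform import Rotation as Q
s=sense();R=Q.from_rotvec(s["orientation"]).as_matrix();print(s["ee_pos"],np.degrees(np.arctan2(R[1,0],R[0,0])))
w=camera_info("wrist");caps(grab_frame("wrist"),w,231,["blue"])
E
```

```text
ee_pos: [537.4, 67.2, 247.0]
opening: 40.1
ee_pos: [477.8, -177.5, 247.3]
opening: 40.3
ee_pos: [466.6, -323.1, 247.5]
opening: 40.1
t: 42.92
ee_pos: [467.4, -322.8, 249.0]
orientation: [-2.052, -2.379, -0.0]
wrist_force: [0.2, 0.1, -0.2]
opening: 39.9
finger_force: 60.9
[ 467.38555721 -322.77723927  248.97145083] 98.43427061697408
blue 6940 [284. 283.] [236 238  97  92] [ 469.4 -335.2  231. ]
blue 433 [284. 226.] [249 218  72  27] [ 464.8 -304.4  231. ]
```

```bash
python3 -m inch '[[0,0,-0.002,-0.2,0,0,0],[0,0,0,-0.18,0,0,0],[0,0,0,-0.08,0,0,0],[0,0,0,-0.03,0,0,0],[0,0,0,0,0,0,0]]'; python3 -m inch '[[0,0,0,-0.016,0,0,0],[0,0,0,0,0,0,0],[0,0,0,-0.008,0,0,0],[0,0,0,0,0,0,0]]'
```

```text
t: 43.6
ee_pos: [467.9, -324.8, 127.7]
orientation: [2.052, 2.376, 0.0]
wrist_force: [0.7, -0.0, -0.6]
opening: 40.6
finger_force: 61.0
t: 44.1
ee_pos: [467.5, -324.7, 121.1]
orientation: [2.053, 2.376, 0.0]
wrist_force: [1.4, -0.6, 1.1]
opening: 40.2
finger_force: 61.2
```

Contact with the floor; release, back off and check everything by mask.

```bash
python3 -m inch '[[58,0,0,0,0,0,0],[58,0,0,0,0,0,0],[58,0,0,0,0,0,0],[58,0,0,0.1,0,0,0],[58,0,0,0.2,0,0,0]]'|grep -E "ee|wrist"; python3 -m inch '[[58,-0.1,0.1,0.2,0,0,0],[58,-0.2,0.1,0.1,0,0,0],[58,-0.1,0.2,0,0,0,-0.02],[58,0,0.1,0,0,0,-0.02],[58,0,0,0,0,0,0]]'>/dev/null; python3 -m inch '[[58,0,0,0,0,0,0],[58,0,0,0,0,0,0],[58,0,0,0,0,0,0]]'|grep ee
python3 - <<'E'
from h import *
np.set_printoptions(precision=1,suppress=True)
w=camera_info("wrist");im=grab_frame("wrist");cv2.imwrite("pics/w15.png",im);caps(im,w,132,["blue","green","red","yellow"],40)
p=np.array(proj(w,[438,-362,136],1));print("bar exp",p)
h=cv2.cvtColor(im,cv2.COLOR_BGR2HSV);m=cv2.morphologyEx(cv2.inRange(h,(8,80,120),(22,150,255)),cv2.MORPH_OPEN,np.ones((3,3)))
for c in cv2.findContours(m,0,2)[0]:
    r=cv2.minAreaRect(c)
    if cv2.contourArea(c)>150 and np.hypot(*(np.array(r[0])-p))<50: print("bar",r,onz(w,*r[0],136,1))
for cam in("top","scene"):
    t=grab_frame(cam);A=camera_info(cam)
    for n in HUE: print(cam,n,[(int(a),c.round().tolist(),onz(A,*c,125).round().tolist()) for a,c,b in blobs(t,n,130,70,10)][:6])
E
```

```text
ee_pos: [465.7, -323.1, 193.3]
wrist_force: [0.2, -0.5, -0.1]
ee_pos: [367.3, -199.9, 270.3]
blue 46 [386. 277.] [380 275  15   6] [ 455.1 -284.4  132. ]
blue 42 [400. 292.] [396 289  10   7] [ 470.4 -304.4  132. ]
yellow 58 [367. 252.] [359 249  19   8] [ 436.9 -255.7  132. ]
bar exp [368.3 344.5]
top red []
top orange [(587, [519.0, 127.0], [554.0, -1228.0, 125.0]), (222, [469.0, 110.0], [711.0, -1078.0, 125.0]), (51, [381.0, 141.0], [703.0, -633.0, 125.0]), (199, [403.0, 145.0], [651.0, -710.0, 125.0]), (64, [425.0, 137.0], [653.0, -820.0, 125.0]), (36, [306.0, 152.0], [768.0, -306.0, 125.0])]
top yellow [(35, [26.0, 343.0], [392.0, 874.0, 125.0])]
top green [(62, [365.0, 215.0], [410.0, -405.0, 125.0])]
top blue [(25, [343.0, 211.0], [457.0, -334.0, 125.0])]
scene red [(765, [31.0, 132.0], [777.0, 1473.0, 125.0]), (53, [515.0, 235.0], [1013.0, -792.0, 125.0])]
scene orange [(78, [56.0, 123.0], [918.0, 1457.0, 125.0]), (11, [50.0, 143.0], [736.0, 1287.0, 125.0]), (22, [36.0, 146.0], [681.0, 1321.0, 125.0]), (10, [168.0, 270.0], [266.0, 184.0, 125.0]), (10, [216.0, 288.0], [266.0, -8.0, 125.0]), (21, [347.0, 329.0], [302.0, -435.0, 125.0])]
scene yellow [(253, [417.0, 299.0], [519.0, -575.0, 125.0])]
scene green [(103, [351.0, 302.0], [413.0, -403.0, 125.0]), (13, [351.0, 313.0], [367.0, -420.0, 125.0])]
scene blue [(92, [334.0, 284.0], [463.0, -324.0, 125.0]), (16, [333.0, 294.0], [417.0, -340.0, 125.0])]
```

Green and blue show at the expected places in the scene view; one square-on check of the tray and caps before handing in.

```bash
python3 -m inch '[[58,0,-0.1,0,0,0,-0.026],[58,0,-0.1,0,0,0,-0.026],[58,0,-0.1,0,0,0,-0.026],[58,0,-0.1,0,0,0,-0.026],[58,0,-0.1,0,0,0,-0.026]]'>/dev/null; python3 -m inch '[[58,0,0,0,0,0,-0.026],[58,0,0,0,0,0,-0.026],[58,0,0,0,0,0,-0.026],[58,0,0,0,0,0,0],[58,0,0,0,0,0,0]]'|grep -E "ee|ori"
python3 - <<'E'
from h import *
np.set_printoptions(precision=1,suppress=True)
w=camera_info("wrist");im=grab_frame("wrist");cv2.imwrite("pics/w16.png",im);caps(im,w,132,["blue","green"],100)
p=np.array(proj(w,[438,-362,136],1));print("bar exp",p)
h=cv2.cvtColor(im,cv2.COLOR_BGR2HSV);m=cv2.morphologyEx(cv2.inRange(h,(8,80,120),(22,150,255)),cv2.MORPH_OPEN,np.ones((3,3)))
for c in cv2.findContours(m,0,2)[0]:
    r=cv2.minAreaRect(c)
    if cv2.contourArea(c)>150 and np.hypot(*(np.array(r[0])-p))<60:
        q=np.array([onz(w,*k,136,1) for k in cv2.boxPoints(r)]);print("bar",r,q,q.mean(0))
E
```

```text
ee_pos: [367.2, -324.4, 270.5]
orientation: [-3.131, -0.252, 0.0]
blue 1922 [304.  88.] [279  63  51  50] [ 461.6 -324.   132. ]
green 1664 [383. 164.] [361 141  45  47] [ 411.1 -401.4  132. ]
bar exp [345.6 124.3]
bar ((344.039794921875, 124.98788452148438), (17.757009506225586, 90.15298461914062), 1.50743567943573) [[ 399.4 -359.4  136. ]
 [ 472.6 -348.4  136. ]
 [ 475.2 -362.8  136. ]
 [ 401.6 -374.2  136. ]] [ 437.2 -361.2  136. ]
```

```bash
python3 -c "from cell import sign_off; print(sign_off())"
```

```text
the job is handed in; nothing more can be done
None
```

Handed in, with no pass or fail reported back: red, orange and yellow stand in the lower tray, the upper tray is seated on it, and green and blue stand in the upper tray; no white tin was found.

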